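# Free the toe block of a boot stretcher held by a left-hand clamp knob

### The job

Take the toe block off the boot stretcher: the three-armed brass knob on the iron bracket has a left-hand thread, so loosen it by turning it clockwise, seen from above, never tightening it, until the locking pin under it has risen clear of the block; handle the knob without pressing or squeezing it hard. Then draw the block straight off the steel tongue without forcing it, and set it gently on its sole in the free half of the tray, beside the spare block. Leave the knob loosened and the other things on the bench where they are.

Things in the scene. Friction and masses are not known exactly. Their poses are not given: they have to be found in the camera images.
- boot_stretcher: stretcher, fixed to the bench. Origin on the bench top under the heel block's front face, on the centre line; x to the toe, z up. Oak runner 48 wide, 18 high, x -200 to 215 mm (110 wide behind x = -10). Heel block 60 wide, up to z = 66, behind x = -2. Over it and the block's rear an iron bracket 26 wide, arm at z = 100 to 112, ends in a 29 mm boss (z 96 to 114) at x = 12. Heel crank: leave it.
- tongue_tip (a point): centre of the front end of the stretcher's steel tongue, at its x = 50, z = 38 mm; axes as the stretcher. The tongue is 30 mm wide, 16 mm high and 52 mm long, its last 7 mm tapered, and points along the stretcher's x.
- clamp_screw: clamp screw, three-armed knob and pin. Origin: knob centre, on the upright screw axis (stretcher x = 12, y = 0). Its axes do NOT turn with the knob: find by touch or sight how the 3 equal arms point. Arms reach 40 mm out, 14 thick, 16 high; hub 23. Turns at 0.65 N m, stays put: push an arm near its end (20 N). Clockwise from above lifts it 1.9 mm/rad, anticlockwise tightens. Starts 139.4-139.8 mm high. Over 60 N on it harms it.
- toe_block: mahogany toe block on the stretcher, 0.24 to 0.42 kg, 147 mm long, 60 wide, 46 high. Origin on its sole, 72 mm before its rear face; x to the toe. Start: sole on the runner (z = 18), rear face within 3 mm of the heel block. Rear socket 55 deep fits the tongue with 1 mm play; off it after 52 mm along the stretcher's x, on the runner. Sprung pin in a 4.5 mm deep hole in its top; clear once the knob is 144.5 mm high.
- block_grip (a point): good grip point of the toe block, 34 mm towards the toe from its origin, 24 mm above its sole, midway between the flat parallel upright sides 60 mm apart along this point's y axis (flat from the rear face to 11 mm toeward of here). The knob's arms never come nearer than 50 mm to the upright line through it.
- block_tray: the shallow oak tray for toe blocks, fixed to the bench: 280 mm along its x axis, 200 mm along y, 30 mm high, walls and floor 6 mm thick. Origin at the centre of its underside, so the floor is at z = 6 mm. The spare block fills its half towards +x; the half towards -x (nearer the robot) is free.
- spare_block: the spare toe block, of the same form but 151 mm long, 72 mm wide and 50 mm high, standing on its sole in the tray; origin on its sole, mid-length, x towards its toe. Bystander.
- shoehorn: pewter shoehorn 180 mm long lying beside the stretcher, on the robot's side, 10 mm high; origin at its middle. Bystander.
- polish_tin: round steel polish tin, 71 mm across, 26 mm high, beside the heel; origin under its centre. Bystander.
- shoe_tree_a: ebonised shoe tree 256 mm long, 80 mm high; origin under its middle. Bystander.
- shoe_tree_b: the other shoe tree of the pair. Bystander.
- button_box: round horn button box with a lid, 82 mm across, 55 mm high; origin under its centre. Bystander.
- cat_doorstop: cast-iron doorstop shaped like a sitting cat, 190 mm high; origin under its base. Bystander.
- shoe_brush: wooden shoe brush 170 mm long, 43 mm high; origin under its middle. Bystander.
Mind the look-alikes: they are no part of the job. What is shaped like the toe_block but green or pink is not meant.

How it is judged:
By the outcome, as a careful person would: the job done as asked, in the order asked, and still so for the second after the job is handed in, with the robot touching nothing.
It also fails if it takes over 72 s, if anything falls off the work surface, if the arm or the gripper's body presses on something with over 40 N, if the wrist force passes 120 N, or if a joint passes its speed limit or range.

### The arm

A 6-joint arm with a two-finger parallel gripper is mounted at the origin on the work surface. World frame = base frame: x ahead of the robot, y to its left, z up, the work surface at z = 0. Lengths are in m, angles in rad, forces in N, time in s.
With the tool pointing down it reaches from about 0.275 to 1 m from the base axis. Payload 8.4 kg.
Tool frame: the origin (TCP) lies on the centre line of the jaws, within the pads' length; the fingertips stand 17 mm ahead of it and the grasp point (between the pads) lies 2 mm behind it (env.tip_extent is the distance from the TCP to the fingertips, in m); z points along the fingers, y is the direction in which the jaws open and shut (so a half turn about z gives the same grasp; the last joint's range is limited). The gripper opens to 85 mm and grips with 20 to 120 N. Pads are 22 mm wide; open, the fingers measure 114 mm over their backs; the gripper's body (76 mm by 85 mm) begins 54 mm behind the grasp point. The pads swing forward as they close: fully open they stand 13 mm farther back than shut.
Start: joints at [1.238, 0.353, 1.633, -0, 1.155, -0.002], TCP at [0.203, 0.591, 0.248] pointing down, gripper open.
Joint ranges: [-2.63, 2.63], [-0.92, 2.1], [0.06, 2.66], [-1.3, 4.44], [0, 2.69], [-3.02, 3.02]. Speed limits (rad/s): [2.22, 2.22, 2.79, 3.14, 3.14, 3.14].

### API

Orientations are given as a 3x3 rotation matrix whose columns are the frame's x, y, z axes.
In Python, from station import env gives the robot as it stands.
- The arm moves only by the tool send_rows, never from a script. Its argument "steps" is a list of rows, each a list of 7 numbers: the shift along the tool's x, y, z in m, then the turn, a rotation vector about the tool's x, y, z in rad, then the opening, from 0 (shut) to 1 (fully open). A call has exactly 10 rows; each row is the pose to reach, as a shift and turn from the pose commanded when the call began, along the tool's axes at that moment; what a row does not reach only later rows make up. A row lasts 1/12 s, in which the tool goes at most 41.7 mm and 7.16 degrees, less where a joint would pass 70% of its speed; a pose out of reach is approached as far as the arm can. A call with a gripper value outside its range is refused whole. The fingers move at their own pace and stop on an object; "grip_force" is the grip in N (left out, the last holds). Time passes only in rows, so rows that repeat a pose let the fingers close, or fill a call up. It gives the time, the measured TCP pose, the force and the opening at its end, in the units of the state.
- env.observe(): the state, without advancing time (a new reading comes with each control period).
- env.grab_frame(name): name is "scene" or "top" or "wrist"; returns the picture (420x560x3 uint8, blue, green, red); there is no depth.
- env.camera_params(name): a dict with "mtx" (3x3 intrinsics, pixels), "k1" (the pictures are not rectified: a ray, as slopes to the right and down, at radius r is drawn at 1 + k1 r^2 times it, then the intrinsics apply), "view" (4x4, takes a point from world to camera coordinates); the wrist camera has in their place "tool_from_camera" (4x4, takes a point from camera to tool coordinates, whose origin is the TCP and whose axes are the flange's). Camera axes: x right, y up, looking along -z (the intrinsics and any distortion apply to the point x, -y, -z); pixel columns grow to the right and rows downward; lengths in m; the calibration is good to about 2 mm. A picture is of the moment at which its call begins: read the wrist's pose just before it. camera_params takes no time and is no camera call.
- env.close_job(): hands the job in, once; it reports no verdict.
The state is a dict: "time_s": time; "joint_positions": joint angles; "qvel": joint speeds; "joint_torque": joint torques, N m; "tool_pos": TCP position; "tcp_rot": TCP orientation; "force": force on the tool from outside, world axes, zero at the start; "ft_torque": the same for the moment, N m; "width": opening from 0.0 (shut) to 1.0 (fully open).
Only numpy, scipy, OpenCV 4.12 (cv2) and the standard library are available. Lean on these libraries where they do the work, as an engineer would, in place of code of your own. Each camera call takes 0.05 s, during which the arm holds its last target.

## Working session

There is one attempt and no reset: what is moved stays moved. The work goes in short steps, Python scripts to look and compute and a tool call to move; the robot and the scene stay as the last step left them, time stands still between calls to the robot, and variables do not carry over. Pictures are saved under pics/ and viewed, and the job is handed in when it is done.

Besides the shell and the picture viewer there is one more tool, called after "Emit:" in YAML: its name, and indented under it one key for each argument. send_rows: Moves the arm, as the interface text tells. Its arguments: {"type":"object","properties":{"steps":{"type":"array"},"grip_force":{"type":"number"}},"required":["steps"]}

```bash
ls; mkdir -p pics; cat > h.py <<'E'
import sys; sys.path.insert(0,'.')
import numpy as np, cv2
from station import env
def proj(P,name,T=None):
    c=env.camera_params(name); P=np.atleast_2d(np.array(P,float))
    V=np.array(c['view']) if 'view' in c else np.linalg.inv(T@np.array(c['tool_from_camera']))
    p=(V@np.c_[P,np.ones(len(P))].T).T
    x=p[:,0]/-p[:,2]; y=-p[:,1]/-p[:,2]; r2=x*x+y*y; s=1+c['k1']*r2
    q=(np.array(c['mtx'])@np.c_[x*s,y*s,np.ones(len(x))].T).T
    return q[:,:2]
def ray(uv,name,T=None):
    c=env.camera_params(name)
    M=np.linalg.inv(np.array(c['view'])) if 'view' in c else T@np.array(c['tool_from_camera'])
    a=np.linalg.inv(np.array(c['mtx']))@np.array([uv[0],uv[1],1.])
    d=a[:2].copy(); u=d.copy()
    for _ in range(30): u=d/(1+c['k1']*(u@u))
    D=M[:3,:3]@np.array([u[0],-u[1],-1.]); return M[:3,3],D
def atz(uv,z,name,T=None):
    o,D=ray(uv,name,T); return o+D*(z-o[2])/D[2]
def tri(uv1,n1,uv2,n2,T1=None,T2=None):
    o1,d1=ray(uv1,n1,T1);o2,d2=ray(uv2,n2,T2)
    s=np.linalg.lstsq(np.c_[d1,-d2],o2-o1,rcond=None)[0]
    a=o1+d1*s[0];b=o2+d2*s[1]; return (a+b)/2,np.linalg.norm(a-b)
def pose():
    s=env.observe(); T=np.eye(4);T[:3,:3]=np.array(s['tcp_rot']);T[:3,3]=s['tool_pos'];return T
def crop(im,x0,y0,x1,y1,k,fn):
    cv2.imwrite(fn,cv2.resize(im[y0:y1,x0:x1],None,fx=k,fy=k,interpolation=cv2.INTER_CUBIC))
E
python3 - <<'E'
from h import *
np.set_printoptions(precision=4,suppress=True)
s=env.observe();print(s, env.tip_extent)
for n in['scene','top']:
    im=env.grab_frame(n);cv2.imwrite(f'pics/{n}0.png',im)
    print(n,env.camera_params(n))
T=pose();np.save('pics/Tw0.npy',T);im=env.grab_frame('wrist');cv2.imwrite('pics/wrist0.png',im);print(env.camera_params('wrist'))
E
```

```text
pics
{'time_s': 0.0, 'joint_positions': array([ 1.2376,  0.3537,  1.6341, -0.    ,  1.1552, -0.0024]), 'qvel': array([ 0.0001,  0.0002, -0.0003,  0.0004, -0.002 , -0.0009]), 'joint_torque': array([  0.0012, -60.5254, -34.2078,   0.0002,   0.009 ,   0.    ]), 'tool_pos': array([0.2029, 0.5907, 0.2475]), 'tcp_rot': array([[-0.9458,  0.3248, -0.0004],
       [ 0.3248,  0.9458, -0.0014],
       [-0.    , -0.0014, -1.    ]]), 'force': array([ 0.3779, -0.8902, -0.3169]), 'ft_torque': array([ 0.0089, -0.0273, -0.0272]), 'width': 1.001569670962613} 0.017
scene {'mtx': array([[438.806 ,   0.    , 274.6918],
       [  0.    , 438.806 , 214.3871],
       [  0.    ,   0.    ,   1.    ]]), 'k1': -0.1354695795618681, 'view': array([[-0.8055,  0.5924, -0.0156,  0.3797],
       [-0.4611, -0.61  ,  0.6444,  0.1156],
       [ 0.3723,  0.5262,  0.7645, -1.4198],
       [ 0.    ,  0.    ,  0.    ,  1.    ]])}
top {'mtx': array([[467.0905,   0.    , 281.2153],
       [  0.    , 467.0905, 208.3143],
       [  0.    ,   0.    ,   1.    ]]), 'k1': -0.127193301618353, 'view': array([[ 0.0027, -0.9999,  0.0129, -0.045 ],
       [ 0.9854,  0.0048,  0.1704, -0.4906],
       [-0.1704,  0.0123,  0.9853, -1.6745],
       [ 0.    ,  0.    ,  0.    ,  1.    ]])}
{'mtx': array([[310.3499,   0.    , 282.7074],
       [  0.    , 310.3499, 208.1363],
       [  0.    ,   0.    ,   1.    ]]), 'k1': -0.005048624505416689, 'tool_from_camera': array([[-0.0013,  0.9608,  0.2774,  0.071 ],
       [ 1.    ,  0.0009,  0.0017, -0.001 ],
       [ 0.0014,  0.2774, -0.9608, -0.1273],
       [ 0.    ,  0.    ,  0.    ,  1.    ]])}
```

View pics/scene0.png

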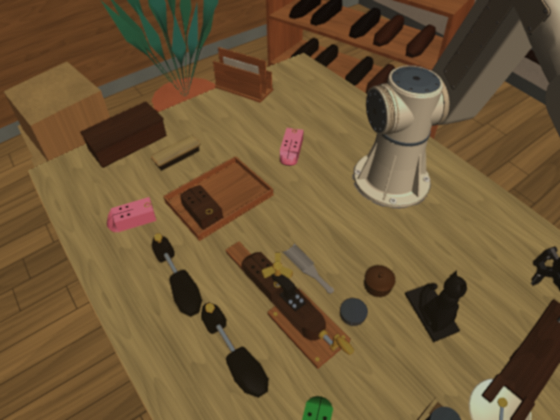

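View pics/top0.png

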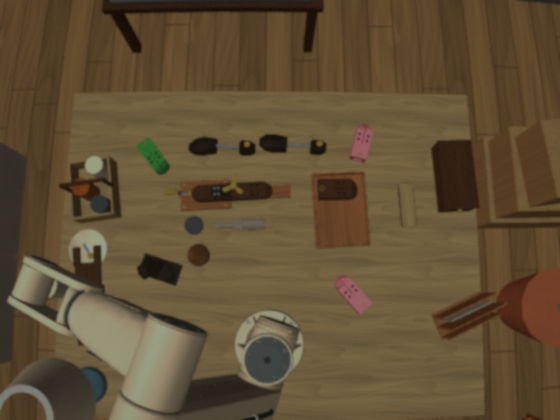

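View pics/wrist0.png

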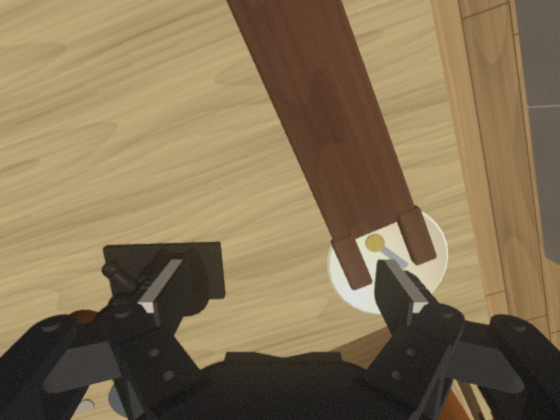

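```bash
python3 - <<'E'
from h import *
im=cv2.imread('pics/top0.png');crop(im,155,165,305,235,5,'pics/c1.png')
crop(im,300,160,380,260,6,'pics/c3.png')
im=cv2.imread('pics/scene0.png');crop(im,220,235,360,365,5,'pics/c2.png')
E
```

```text
(no output)
```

View pics/c1.png

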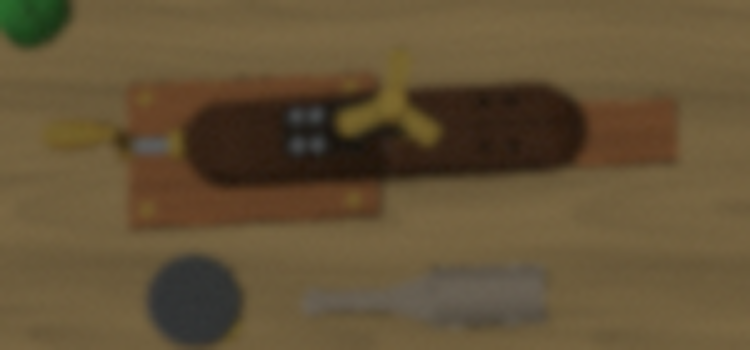

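View pics/c2.png

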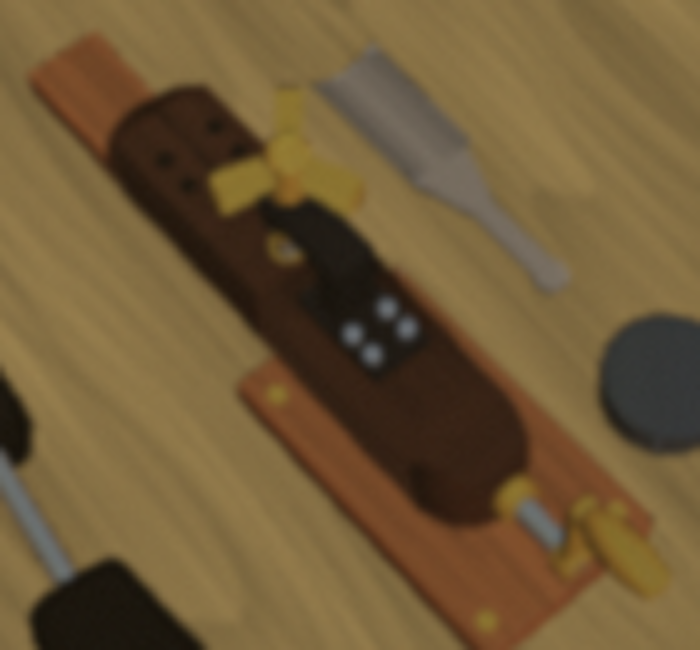

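View pics/c3.png

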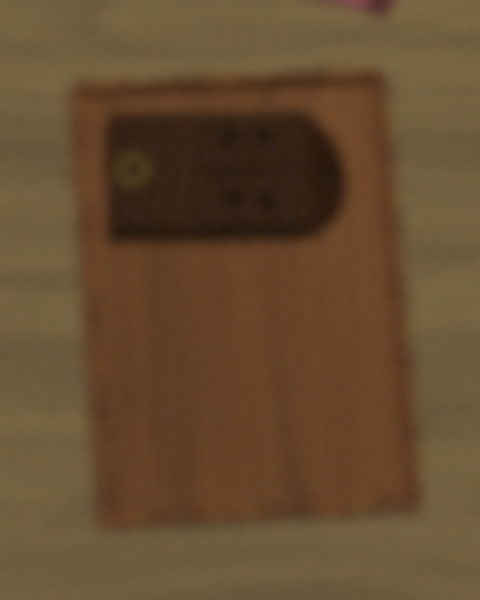

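```bash
python3 - <<'E'
from h import *
np.set_printoptions(precision=4,suppress=True)
f=lambda x,y:(155+x/5,165+y/5)
for n,p,z in [('end1',(678,97),.018),('end2',(678,162),.018),('pl1',(130,85),.018),('pl2',(130,228),.018),('pl3',(382,213),.018),('hub',(392,104),.147),('armA',(400,52),.147),('armB',(342,130),.147),('armC',(432,138),.147)]:
    print(n,atz(f(*p),z,'top'))
g=lambda x,y:(220+x/5,235+y/5)
print('hub tri',tri(f(392,104),'top',g(288,158),'scene'))
for n,p in [('end',(30,75)),('end',(95,33)),('pl',(478,650)),('pl',(652,522)),('pl',(240,385))]: print(n,atz(g(*p),.018,'scene'))
k=lambda x,y:(300+x/6,160+y/6)
for p in [(72,85),(383,75),(418,508),(98,525)]: print('tray',atz(k(*p),.03,'top'))
for p in [(110,115),(110,238),(345,180)]: print('spare',atz(k(*p),.056,'top'))
E
```

```text
end1 [ 0.5865 -0.0786  0.018 ]
end2 [ 0.5366 -0.0785  0.018 ]
pl1 [0.594  0.3355 0.018 ]
pl2 [0.4845 0.3311 0.018 ]
pl3 [0.4968 0.1424 0.018 ]
hub [0.5513 0.1247 0.147 ]
armA [0.5885 0.1199 0.147 ]
armB [0.5327 0.1591 0.147 ]
armC [0.5273 0.0964 0.147 ]
hub tri (array([0.5523, 0.1252, 0.142 ]), np.float64(0.00020696885875540124))
end [ 0.5874 -0.072   0.018 ]
end [ 0.542  -0.0746  0.018 ]
pl [0.5979 0.3339 0.018 ]
pl [0.4897 0.3352 0.018 ]
pl [0.6056 0.1544 0.018 ]
tray [ 0.6237 -0.1587  0.03  ]
tray [ 0.6318 -0.3552  0.03  ]
tray [ 0.3586 -0.3694  0.03  ]
tray [ 0.348  -0.1722  0.03  ]
spare [ 0.5983 -0.1798  0.056 ]
spare [ 0.5212 -0.1789  0.056 ]
spare [ 0.5584 -0.3245  0.056 ]
```

```bash
cat >> h.py <<'E'
def rel(p,yang=None,T=None):
    """shift/rotvec in tool axes from T to a downward pose at p, tool y at yang deg"""
    T=pose() if T is None else T
    t=T[:3,:3].T@(np.array(p)-T[:3,3])
    cur=np.degrees(np.arctan2(T[1,1],T[0,1]))
    a=np.radians(cur if yang is None else yang)
    y=np.array([np.cos(a),np.sin(a),0]);z=np.array([0,0,-1.]);R=np.c_[np.cross(y,z),y,z]
    from scipy.spatial.transform import Rotation as Ro
    rv=Ro.from_matrix(T[:3,:3].T@R).as_rotvec()
    return np.round(t,4),np.round(rv,4),cur
E
python3 - <<'E'
from h import *
print(rel([.55,.125,.30],140))
T=np.eye(4);a=np.radians(140);y=np.array([np.cos(a),np.sin(a),0]);z=np.array([0,0,-1.]);T[:3,:3]=np.c_[np.cross(y,z),y,z];T[:3,3]=[.55,.125,.3]
print(proj([[.5515,.125,.147],[.55,.136,.018],[.5615,-.0785,.018],[.35,-.17,.03]],'wrist',T))
E
```

```text
(array([-0.4796, -0.3278, -0.0519]), array([-9.0000e-04, -7.0000e-04, -1.2035e+00]), np.float64(71.0471306733605))
[[ 283.08015052  198.87256359]
 [ 289.24801076  180.29604672]
 [ 167.67644479   51.68653427]
 [ 246.9264706  -180.42066936]]
```

Emit:
send_rows:
  steps:
    - [-0.03, -0.02, -0.03, 0, 0, -0.12, 1]
    - [-0.06, -0.041, -0.05, 0, 0, -0.24, 1]
    - [-0.09, -0.0615, -0.05, 0, 0, -0.36, 1]
    - [-0.12, -0.082, -0.05, 0, 0, -0.48, 0.8]
    - [-0.15, -0.1025, -0.05, 0, 0, -0.6, 0.6]
    - [-0.18, -0.123, -0.05, 0, 0, -0.72, 0.4]
    - [-0.21, -0.1435, -0.05, 0, 0, -0.84, 0.2]
    - [-0.24, -0.164, -0.05, 0, 0, -0.96, 0]
    - [-0.27, -0.1845, -0.05, 0, 0, -1.08, 0]
    - [-0.3, -0.205, -0.05, 0, 0, -1.2, 0]
  grip_force: 40

```text
time_s: 0.98
tool_pos: [0.4188, 0.3011, 0.2983]
tcp_rot: [[-0.654, -0.756, -0.0], [-0.756, 0.654, 0.0], [0.0, 0.0, -1.0]]
force: [0.5, 0.6, 0.4]
width: 0.006
```

```bash
python3 - <<'E'
from h import *
print(rel([.55,.125,.30],140),pose()[:3,3],env.observe()['width'],env.observe()['joint_positions'])
E
```

```text
(array([ 0.0473, -0.2145, -0.0018]), array([ 0.    , -0.    , -0.0154]), np.float64(139.11957190172183)) [0.41878269 0.3010872  0.29825076] 0.006355268539589005 [ 6.20422369e-01  1.34113464e-01  1.80613756e+00  1.00887381e-05
  1.20134955e+00 -1.80767586e+00]
```

Emit:
send_rows:
  steps:
    - [0.007, -0.03, 0, 0, 0, 0, 0]
    - [0.014, -0.06, 0, 0, 0, 0, 0]
    - [0.021, -0.09, 0, 0, 0, 0, 0]
    - [0.028, -0.12, 0, 0, 0, 0, 0]
    - [0.035, -0.15, 0, 0, 0, 0, 0]
    - [0.042, -0.185, 0, 0, 0, 0, 0]
    - [0.047, -0.214, 0, 0, 0, -0.015, 0]
    - [0.047, -0.214, 0, 0, 0, -0.015, 0]
    - [0.047, -0.214, 0, 0, 0, -0.015, 0]
    - [0.047, -0.214, 0, 0, 0, -0.015, 0]

```text
time_s: 1.82
tool_pos: [0.5477, 0.1264, 0.2979]
tcp_rot: [[-0.648, -0.761, -0.001], [-0.761, 0.648, 0.0], [0.001, 0.001, -1.0]]
force: [-0.6, 0.2, -0.1]
width: 0.002
```

```bash
python3 - <<'E'
from h import *
T=pose();np.save('pics/Tw1.npy',T);im=env.grab_frame('wrist');cv2.imwrite('pics/wrist1.png',im);print(T)
E
```

```text
[[-6.48197501e-01 -7.61471600e-01 -1.00066613e-03  5.47746564e-01]
 [-7.61472079e-01  6.48197689e-01  1.67118203e-04  1.26398250e-01]
 [ 5.21373705e-04  8.70304917e-04 -9.99999485e-01  2.97925659e-01]
 [ 0.00000000e+00  0.00000000e+00  0.00000000e+00  1.00000000e+00]]
```

View pics/wrist1.png

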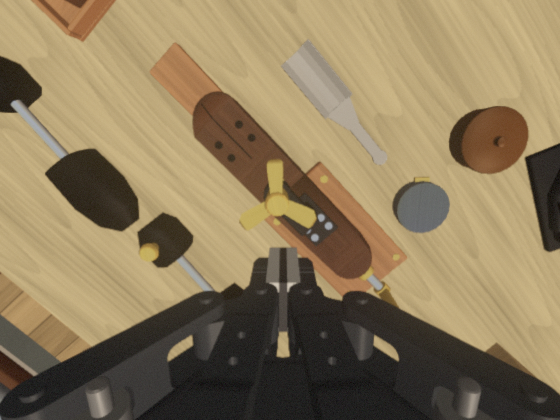

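```bash
python3 - <<'E'
from h import *
im=cv2.imread('pics/wrist1.png');crop(im,225,145,345,265,5,'pics/c4.png')
crop(im,140,30,300,150,5,'pics/c5.png')
E
```

```text
(no output)
```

View pics/c4.png

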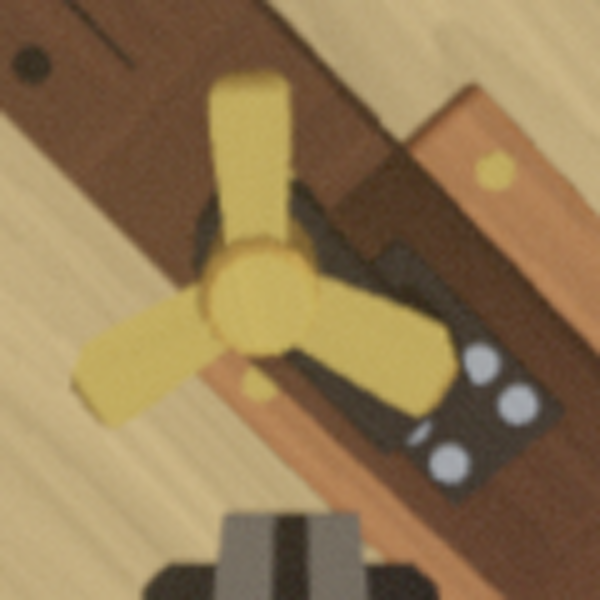

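View pics/c5.png

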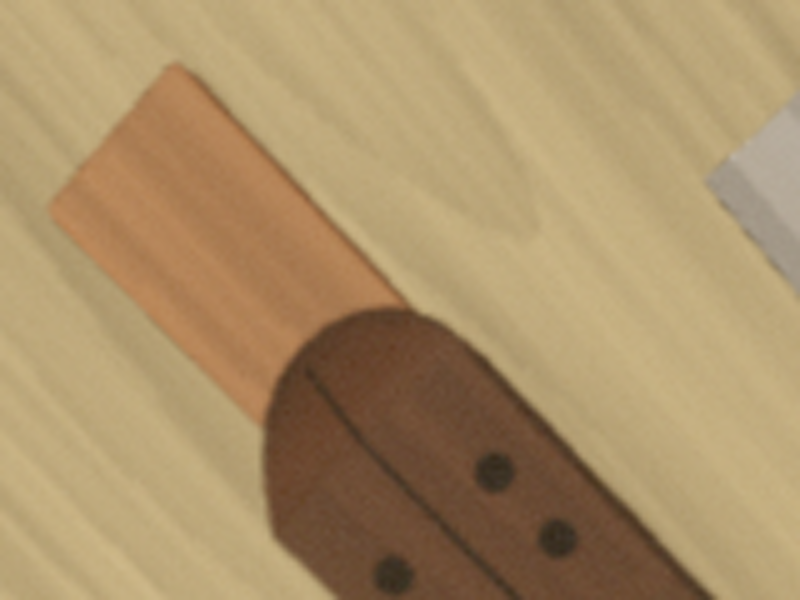

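```bash
python3 - <<'E'
from h import *
np.set_printoptions(precision=4,suppress=True)
T=np.load('pics/Tw1.npy')
f=lambda x,y:(225+x/5,145+y/5)
z=.1475
hub=atz(f(262,305),.1485,'wrist',T);print('hub',hub)
E=[]
for p in [(250,95),(440,372),(92,400)]:
    a=atz(f(*p),z,'wrist',T);E.append(a)
E=np.array(E);
# circle fit via centroid for 3 equal arms
c=E.mean(0);print('centroid',c)
for e in E:
  for o in (c,hub): d=e-o;print(np.hypot(*d[:2]),np.degrees(np.arctan2(d[1],d[0])))
g=lambda x,y:(140+x/5,30+y/5)
P=[atz(g(*p),.018,'wrist',T) for p in [(178,63),(50,207)]]
print('end',P,np.linalg.norm(P[0]-P[1]),(P[0]+P[1])/2)
# plate front corner near (475,85) in c4 ; brass screws
print('plate front right',atz(f(478,85),.018,'wrist',T))
for p in [(712,600),(485,350)]: print('block side -x',atz(g(*p),.064,'wrist',T))
for p in [(0,110),(180,280)]: print('block side +x',atz(f(*p),.064,'wrist',T))
print('toe',atz(g(305,340),.064,'wrist',T))
print('proj tip', proj(T[:3,3]+T[:3,:3]@[0,0,.017],'wrist',T))
print(tri(f(262,305),'wrist',(155+392/5,165+104/5),'top',T),tri(f(262,305),'wrist',(220+288/5,235+158/5),'scene',T))
E
```

```text
hub [0.5552 0.1277 0.1485]
centroid [0.554  0.1259 0.1475]
0.036646593521848375 -127.81135180914869
0.038797856616415764 -127.5580463396588
0.03711176342623352 114.77118628047397
0.036015624232602725 117.68419627291354
0.03831133413155804 -7.114574923652646
0.03741099337546256 -10.08256380532308
end [array([ 0.541 , -0.0766,  0.018 ]), array([ 0.5874, -0.0747,  0.018 ])] 0.046410283566239774 [ 0.5642 -0.0757  0.018 ]
plate front right [0.4985 0.1455 0.018 ]
block side -x [0.5236 0.0979 0.064 ]
block side -x [0.5263 0.0241 0.064 ]
block side +x [0.5873 0.0693 0.064 ]
block side +x [0.5826 0.1273 0.064 ]
toe [ 0.555  -0.0032  0.064 ]
proj tip [[283.0278 264.9165]]
(array([0.5497, 0.1236, 0.165 ]), np.float64(0.004758936252447283)) (array([0.5549, 0.1281, 0.1479]), np.float64(0.001031149739555105))
```

```bash
python3 - <<'E'
from h import *
print(rel([.5186,.1431,.20],155));print(rel([.5186,.1431,.139],155), pose()[:3,3])
E
```

```text
(array([0.0063, 0.0325, 0.0981]), array([ 0.0008, -0.0003, -0.2679]), np.float64(139.64837471954533))
(array([0.0063, 0.0325, 0.1591]), array([ 0.0008, -0.0003, -0.2679]), np.float64(139.64837471954533)) [0.54752199 0.12682998 0.29804139]
```

Emit:
send_rows:
  steps:
    - [0.006, 0.016, 0.03, 0, 0, -0.1, 0]
    - [0.006, 0.0325, 0.06, 0, 0, -0.2, 0]
    - [0.006, 0.0325, 0.09, 0, 0, -0.268, 0]
    - [0.006, 0.0325, 0.105, 0, 0, -0.268, 0]
    - [0.006, 0.0325, 0.115, 0, 0, -0.268, 0]
    - [0.006, 0.0325, 0.118, 0, 0, -0.268, 0]
    - [0.006, 0.0325, 0.118, 0, 0, -0.268, 0]
    - [0.006, 0.0325, 0.118, 0, 0, -0.268, 0]
    - [0.006, 0.0325, 0.118, 0, 0, -0.268, 0]
    - [0.006, 0.0325, 0.118, 0, 0, -0.268, 0]

```text
time_s: 2.7
tool_pos: [0.5203, 0.143, 0.1814]
tcp_rot: [[-0.423, -0.906, 0.002], [-0.906, 0.423, 0.001], [-0.001, -0.002, -1.0]]
force: [0.3, 0.1, 0.5]
width: -0.001
```

```bash
python3 - <<'E'
from h import *
T=pose();np.save('pics/Tw2.npy',T);im=env.grab_frame('wrist');cv2.imwrite('pics/wrist2.png',im);print(T[:3,3],rel([.5186,.1431,.139],155))
im=env.grab_frame('scene');crop(im,230,215,350,335,5,'pics/s2.png')
E
```

```text
[0.52025632 0.14296796 0.1814047 ] (array([0.0005, 0.0015, 0.0422]), array([-0.0013,  0.001 , -0.0002]), np.float64(154.98781901145307))
```

View pics/wrist2.png

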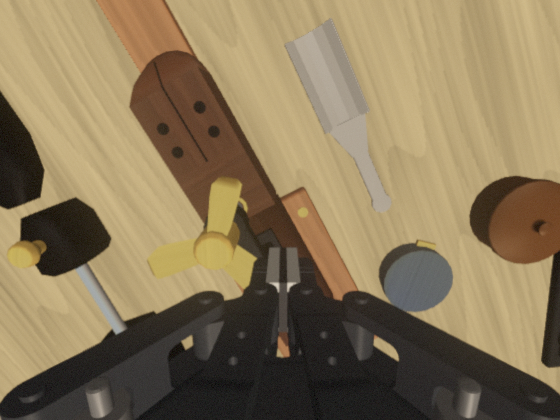

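View pics/s2.png

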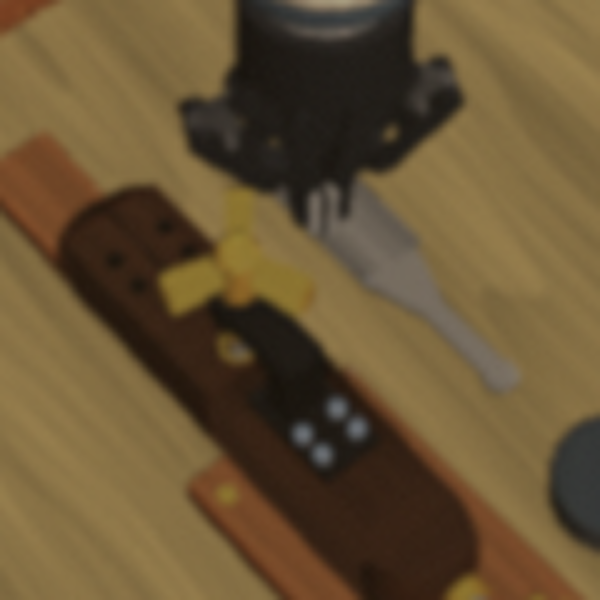

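Emit:
send_rows:
  steps:
    - [0, 0.0015, 0.006, 0, 0, 0, 0]
    - [0, 0.0015, 0.012, 0, 0, 0, 0]
    - [0, 0.0015, 0.018, 0, 0, 0, 0]
    - [0, 0.0015, 0.024, 0, 0, 0, 0]
    - [0, 0.0015, 0.03, 0, 0, 0, 0]
    - [0, 0.0015, 0.036, 0, 0, 0, 0]
    - [0, 0.0015, 0.04, 0, 0, 0, 0]
    - [0, 0.0015, 0.042, 0, 0, 0, 0]
    - [0, 0.0015, 0.042, 0, 0, 0, 0]
    - [0, 0.0015, 0.042, 0, 0, 0, 0]

```text
time_s: 3.63
tool_pos: [0.5182, 0.1435, 0.1383]
tcp_rot: [[-0.423, -0.906, -0.0], [-0.906, 0.423, -0.0], [0.0, 0.0, -1.0]]
force: [0.5, -0.0, 0.5]
width: -0.001
```

```bash
python3 - <<'E'
from h import *
T=pose();im=env.grab_frame('wrist');cv2.imwrite('pics/wrist3.png',im);print(T[:3,3],rel([.5186,.1431,.139],155))
c=np.array([.553,.127,.139]);ct=T[:3,:3].T@(c-T[:3,3]);print(ct)
for cy in [ct[:2]]:
  for k in range(1,11):
    th=np.radians(3.5*k);R=np.array([[np.cos(th),-np.sin(th)],[np.sin(th),np.cos(th)]]);print(k,np.round(cy-R@cy,4),round(th,4))
E
```

```text
[0.51824009 0.14345426 0.13827124] (array([ 0.0002, -0.0004, -0.0006]), array([-0.0002,  0.0002, -0.0001]), np.float64(154.99653160387146))
[ 0.00022464 -0.03845703 -0.00072928]
1 [-0.0023 -0.0001] 0.0611
2 [-0.0047 -0.0003] 0.1222
3 [-0.007  -0.0007] 0.1833
4 [-0.0093 -0.0012] 0.2443
5 [-0.0116 -0.0018] 0.3054
6 [-0.0138 -0.0026] 0.3665
7 [-0.0159 -0.0036] 0.4276
8 [-0.018  -0.0046] 0.4887
9 [-0.0201 -0.0058] 0.5498
10 [-0.022  -0.0071] 0.6109
```

View pics/wrist3.png

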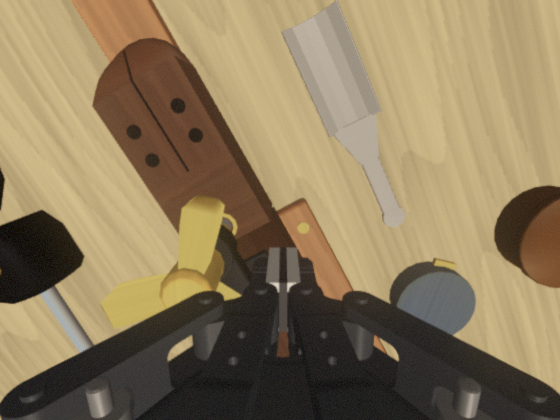

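Emit:
send_rows:
  steps:
    - [-0.0023, -0.0001, 0, 0, 0, 0.061, 0]
    - [-0.0047, -0.0003, 0, 0, 0, 0.122, 0]
    - [-0.007, -0.0007, 0, 0, 0, 0.183, 0]
    - [-0.0093, -0.0012, 0, 0, 0, 0.244, 0]
    - [-0.0116, -0.0018, 0, 0, 0, 0.305, 0]
    - [-0.0138, -0.0026, 0, 0, 0, 0.366, 0]
    - [-0.0159, -0.0036, -0.0003, 0, 0, 0.428, 0]
    - [-0.018, -0.0046, -0.0005, 0, 0, 0.489, 0]
    - [-0.0201, -0.0058, -0.0007, 0, 0, 0.55, 0]
    - [-0.022, -0.0071, -0.0008, 0, 0, 0.611, 0]

```text
time_s: 4.52
tool_pos: [0.5285, 0.1589, 0.1382]
tcp_rot: [[-0.868, -0.497, -0.011], [-0.497, 0.868, -0.003], [0.011, 0.003, -1.0]]
force: [-19.2, -3.3, 10.6]
width: -0.001
```

```bash
cat > chk.py <<'E'
from h import *
import sys
T=pose();n=sys.argv[1];im=env.grab_frame('wrist');cv2.imwrite(f'pics/wrist{n}.png',im)
s=env.observe();c=np.array([.553,.127,.139]);d=T[:3,3]-c
print(T[:3,3],'r',np.hypot(*d[:2]),'ang',np.degrees(np.arctan2(d[1],d[0])),'yaw',rel(c)[2],'F',s['force'],'M',s['ft_torque'],s['joint_positions'][5])
E
python3 chk.py 4
```

```text
[0.52848922 0.15886021 0.13823934] r 0.040197654082069545 ang 127.57189137324646 yaw 119.53494884341248 F [-19.16265334  -4.44290016  10.21654239] M [-0.65205545  2.70855999 -0.11298162] -1.7973314442080888
```

View pics/wrist4.png

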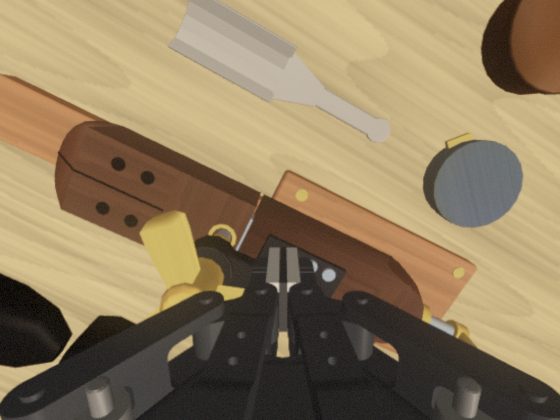

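Emit:
send_rows:
  steps:
    - [-0.0023, -0.0001, -0.0002, 0, 0, 0.061, 0]
    - [-0.0047, -0.0003, -0.0004, 0, 0, 0.122, 0]
    - [-0.007, -0.0007, -0.0006, 0, 0, 0.183, 0]
    - [-0.0093, -0.0012, -0.0008, 0, 0, 0.244, 0]
    - [-0.0116, -0.0018, -0.001, 0, 0, 0.305, 0]
    - [-0.0138, -0.0026, -0.0011, 0, 0, 0.366, 0]
    - [-0.0159, -0.0036, -0.0012, 0, 0, 0.428, 0]
    - [-0.018, -0.0046, -0.0013, 0, 0, 0.489, 0]
    - [-0.0201, -0.0058, -0.0014, 0, 0, 0.55, 0]
    - [-0.022, -0.0071, -0.0015, 0, 0, 0.611, 0]

```text
time_s: 5.4
tool_pos: [0.5522, 0.1678, 0.14]
tcp_rot: [[-0.996, 0.092, -0.008], [0.092, 0.996, 0.004], [0.009, 0.003, -1.0]]
force: [-16.9, 18.7, 3.2]
width: 0.004
```

```bash
python3 chk.py 5
```

```text
[0.55223253 0.16781334 0.13996267] r 0.04082055713722835 ang 91.0772914646766 yaw 84.48051386448846 F [-14.97933688  16.69224027   2.79324895] M [2.49764183 2.35131916 0.07035375] -1.1898765172544534
```

View pics/wrist5.png

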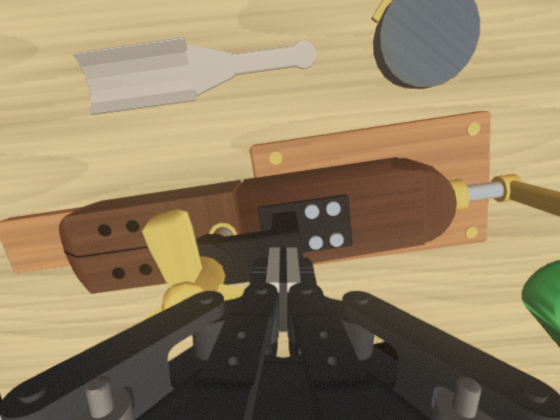

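Emit:
send_rows:
  steps:
    - [-0.0023, 0.0003, -0.0002, 0, 0, 0.055, 0]
    - [-0.0047, 0.0005, -0.0003, 0, 0, 0.11, 0]
    - [-0.007, 0.0004, -0.0005, 0, 0, 0.165, 0]
    - [-0.0093, 0.0001, -0.0006, 0, 0, 0.22, 0]
    - [-0.0116, -0.0004, -0.0007, 0, 0, 0.275, 0]
    - [-0.0138, -0.0011, -0.0008, 0, 0, 0.33, 0]
    - [-0.0161, -0.0021, -0.0009, 0, 0, 0.385, 0]
    - [-0.0183, -0.0031, -0.001, 0, 0, 0.44, 0]
    - [-0.0205, -0.0043, -0.0011, 0, 0, 0.5, 0]
    - [-0.0226, -0.0056, -0.0012, 0, 0, 0.56, 0]

```text
time_s: 6.28
tool_pos: [0.577, 0.1612, 0.1417]
tcp_rot: [[-0.795, 0.606, -0.003], [0.606, 0.795, 0.005], [0.005, 0.003, -1.0]]
force: [-6.1, 19.5, -2.7]
width: -0.0
```

```bash
python3 chk.py 6; python3 - <<'E'
from h import *
T=pose();c=np.array([.5535,.1275,.139]);ct=T[:3,:3].T@(c-T[:3,3]);print(ct)
E
```

```text
[0.57702022 0.16115539 0.14167875] r 0.04175598134328414 ang 54.88270216282211 yaw 52.41418472929347 F [-6.41756372 18.79966043 -2.34207128] M [2.89572698 0.97748475 0.03062358] -0.6526162686189961
[-0.00141409 -0.0410601   0.00261136]
```

View pics/wrist6.png

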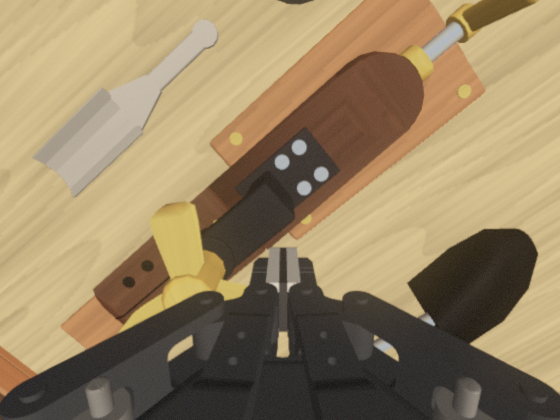

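```bash
python3 - <<'E'
from h import *
ct=np.array([.003,-.040])
for k in range(1,11):
    th=0.063*k;R=np.array([[np.cos(th),-np.sin(th)],[np.sin(th),np.cos(th)]]);print(k,np.round(ct-R@ct,4),round(th,3))
E
```

```text
1 [-0.0025 -0.0003] 0.063
2 [-0.005  -0.0007] 0.126
3 [-0.0075 -0.0013] 0.189
4 [-0.0099 -0.002 ] 0.252
5 [-0.0122 -0.0029] 0.315
6 [-0.0146 -0.0039] 0.378
7 [-0.0168 -0.0051] 0.441
8 [-0.0189 -0.0064] 0.504
9 [-0.021  -0.0079] 0.567
10 [-0.023  -0.0094] 0.63
```

Emit:
send_rows:
  steps:
    - [-0.0025, -0.0003, -0.0002, 0, 0, 0.063, 0]
    - [-0.005, -0.0007, -0.0003, 0, 0, 0.126, 0]
    - [-0.0075, -0.0013, -0.0004, 0, 0, 0.189, 0]
    - [-0.0099, -0.002, -0.0005, 0, 0, 0.252, 0]
    - [-0.0122, -0.0029, -0.0006, 0, 0, 0.315, 0]
    - [-0.0146, -0.0039, -0.0007, 0, 0, 0.378, 0]
    - [-0.0168, -0.0051, -0.0008, 0, 0, 0.441, 0]
    - [-0.0189, -0.0064, -0.0009, 0, 0, 0.504, 0]
    - [-0.021, -0.0079, -0.001, 0, 0, 0.567, 0]
    - [-0.023, -0.0094, -0.0012, 0, 0, 0.63, 0]

```text
time_s: 7.17
tool_pos: [0.5934, 0.14, 0.1436]
tcp_rot: [[-0.285, 0.958, 0.005], [0.958, 0.285, 0.006], [0.004, 0.007, -1.0]]
force: [7.5, 18.0, -8.8]
width: 0.001
```

```bash
python3 chk.py 7
```

```text
[0.59339417 0.14004847 0.14359822] r 0.0424493977161309 ang 17.901937099411533 yaw 16.300718759652955 F [ 5.75562324 18.32993514 -9.23646256] M [ 2.96643185 -1.04146403  0.03323845] -0.061786410420960364
```

View pics/wrist7.png

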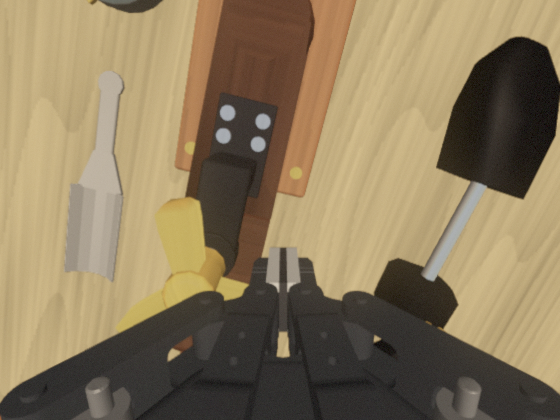

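Emit:
send_rows:
  steps:
    - [-0.0025, -0.0003, 0, 0, 0, 0.063, 0]
    - [-0.005, -0.0007, 0, 0, 0, 0.126, 0]
    - [-0.0075, -0.0013, 0, 0, 0, 0.189, 0]
    - [-0.0099, -0.002, 0, 0, 0, 0.252, 0]
    - [-0.0122, -0.0029, 0, 0, 0, 0.315, 0]
    - [-0.0146, -0.0039, 0, 0, 0, 0.378, 0]
    - [-0.0168, -0.0051, 0, 0, 0, 0.441, 0]
    - [-0.0189, -0.0064, 0, 0, 0, 0.504, 0]
    - [-0.021, -0.0079, 0, 0, 0, 0.567, 0]
    - [-0.023, -0.0094, 0, 0, 0, 0.63, 0]

```text
time_s: 8.05
tool_pos: [0.5938, 0.1144, 0.1447]
tcp_rot: [[0.334, 0.943, 0.011], [0.943, -0.334, 0.005], [0.008, 0.009, -1.0]]
force: [13.3, 13.5, -6.7]
width: 0.002
```

```bash
python3 chk.py 8
```

```text
[0.59381351 0.11440983 0.14474065] r 0.042711294236111134 ang -17.143975066789775 yaw -19.78542898553439 F [13.83007742 13.39161557 -6.4688529 ] M [ 2.0320679  -2.17195934 -0.00986974] 0.528983353231904
```

View pics/wrist8.png

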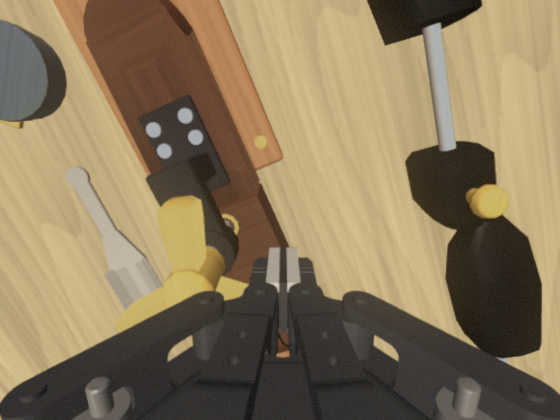

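Emit:
send_rows:
  steps:
    - [-0.0025, -0.0003, 0, 0, 0, 0.063, 0]
    - [-0.005, -0.0007, 0, 0, 0, 0.126, 0]
    - [-0.0075, -0.0013, 0, 0, 0, 0.189, 0]
    - [-0.0099, -0.002, 0, 0, 0, 0.252, 0]
    - [-0.0122, -0.0029, 0, 0, 0, 0.315, 0]
    - [-0.0146, -0.0039, 0, 0, 0, 0.378, 0]
    - [-0.0168, -0.0051, 0, 0, 0, 0.441, 0]
    - [-0.0168, -0.0051, 0, 0, 0, 0.441, 0]
    - [-0.0168, -0.0051, 0, 0, 0, 0.441, 0]
    - [-0.0168, -0.0051, 0, 0, 0, 0.441, 0]

```text
time_s: 8.93
tool_pos: [0.5846, 0.0989, 0.1454]
tcp_rot: [[0.702, 0.712, 0.013], [0.712, -0.702, 0.003], [0.012, 0.007, -1.0]]
force: [17.0, 7.2, -4.1]
width: -0.0
```

```bash
python3 chk.py 9
```

```text
[0.58455439 0.09893739 0.14536395] r 0.04222783260777478 ang -41.64800359056796 yaw -44.58031339429003 F [18.04104339  5.5606688  -3.71072314] M [ 0.9043753  -2.63071775 -0.04531286] 0.9420482037152051
```

Emit:
send_rows:
  steps:
    - [0.003, 0, 0, 0, 0, 0, 0]
    - [0.007, 0, 0, 0, 0, 0, 0]
    - [0.013, 0, 0, 0, 0, 0, 0]
    - [0.017, 0, 0, 0, 0, 0, 0]
    - [0.017, 0, -0.005, 0, 0, 0, 0]
    - [0.017, 0, -0.02, 0, 0, 0, 0]
    - [0.017, 0, -0.05, 0, 0, 0, 0]
    - [0.017, 0, -0.08, 0, 0, 0, 0]
    - [0.017, 0, -0.11, 0, 0, 0, 0]
    - [0.017, 0, -0.13, 0, 0, 0, 0]

```text
time_s: 9.82
tool_pos: [0.5908, 0.1096, 0.2762]
tcp_rot: [[0.702, 0.713, 0.002], [0.713, -0.702, 0.0], [0.002, 0.001, -1.0]]
force: [0.9, 0.3, 0.2]
width: -0.004
```

```bash
python3 chk.py 10; python3 - <<'E'
from h import *
np.save('pics/Tw10.npy',pose())
im=env.grab_frame('scene');cv2.imwrite('pics/scene1.png',im);crop(im,230,235,350,335,6,'pics/s3.png')
im=cv2.imread('pics/wrist10.png');crop(im,150,80,350,300,3,'pics/w10c.png')
E
```

```text
[0.59079001 0.10962097 0.27623399] r 0.04159465613502094 ang -24.69695403070761 yaw -44.55424178769365 F [2.07830932 0.31951402 2.96842507] M [ 0.01015311 -0.03433614 -0.01566096] 0.9585514921705532
```

View pics/wrist10.png

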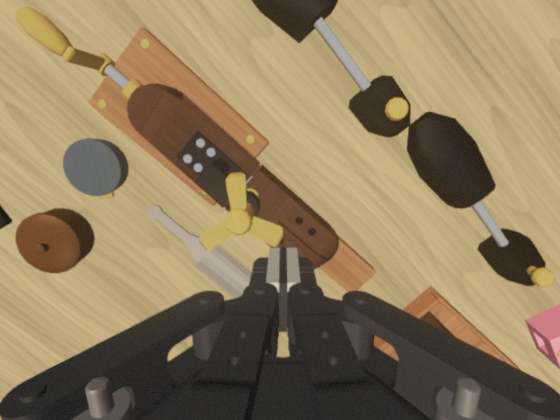

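View pics/s3.png

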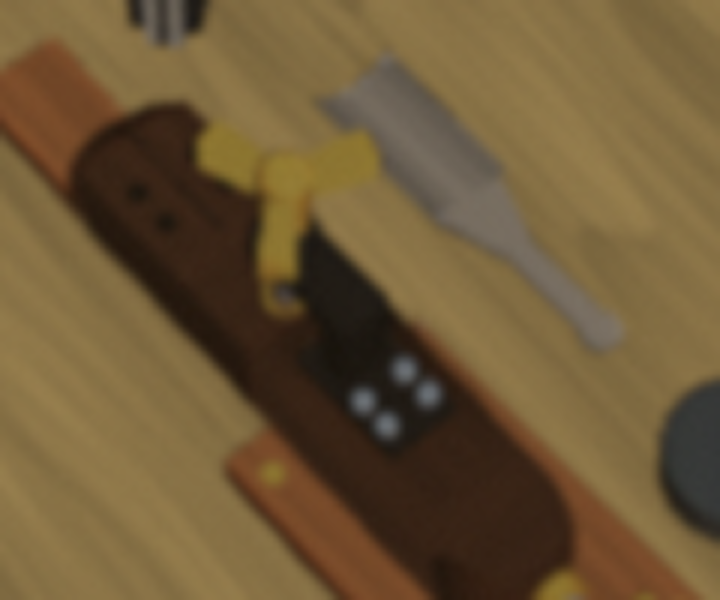

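```bash
python3 - <<'E'
from h import *
im=cv2.imread('pics/wrist10.png');crop(im,190,160,310,270,6,'pics/w10c.png')
E
```

```text
(no output)
```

View pics/w10c.png

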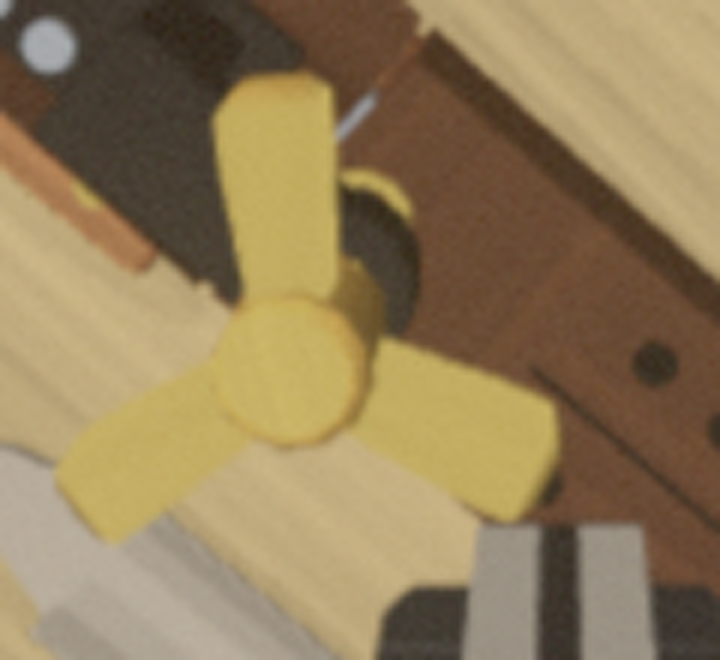

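```bash
python3 - <<'E'
from h import *
np.set_printoptions(precision=4,suppress=True)
T=np.load('pics/Tw10.npy');f=lambda x,y:(190+x/6,160+y/6)
for z in (.1475,.1535):
  E=np.array([atz(f(*p),z,'wrist',T) for p in [(275,98),(535,462),(82,510)]]);c=E.mean(0);d=E-c
  h=atz(f(288,370),z+.001,'wrist',T)
  print(z,c,h,np.hypot(d[:,0],d[:,1]),np.degrees(np.arctan2(d[:,1],d[:,0])))
T1=np.load('pics/Tw1.npy');g=lambda x,y:(225+x/5,145+y/5)
E=np.array([atz(g(*p),.1475,'wrist',T1) for p in [(250,95),(440,372),(92,400)]]);d=E-E.mean(0);print(np.hypot(d[:,0],d[:,1]),np.degrees(np.arctan2(d[:,1],d[:,0])))
E
```

```text
0.1475 [0.5542 0.1246 0.1475] [0.5527 0.1248 0.1485] [0.0392 0.0382 0.0406] [ 47.7646 -68.9552 170.5058]
0.1535 [0.5562 0.1254 0.1535] [0.5547 0.1256 0.1545] [0.0383 0.0374 0.0397] [ 47.7646 -68.9552 170.5058]
[0.0367 0.0372 0.0384] [-127.8237  114.7815   -7.0845]
```

```bash
python3 - <<'E'
from h import *
print(rel([.5587,.0331,.24],3.2))
E
```

```text
(array([-0.0783,  0.0299,  0.0371]), array([ 0.0056, -0.0034, -0.8335]), np.float64(-44.55813646934332))
```

Emit:
send_rows:
  steps:
    - [-0.01, 0.004, 0, 0, 0, -0.12, 1]
    - [-0.025, 0.009, 0, 0, 0, -0.24, 1]
    - [-0.04, 0.014, 0.005, 0, 0, -0.36, 1]
    - [-0.055, 0.02, 0.015, 0, 0, -0.48, 1]
    - [-0.07, 0.026, 0.025, 0, 0, -0.6, 1]
    - [-0.078, 0.03, 0.037, 0, 0, -0.72, 1]
    - [-0.078, 0.03, 0.037, 0, 0, -0.833, 1]
    - [-0.078, 0.03, 0.037, 0, 0, -0.833, 1]
    - [-0.078, 0.03, 0.037, 0, 0, -0.833, 1]
    - [-0.078, 0.03, 0.037, 0, 0, -0.833, 1]

```text
time_s: 10.75
tool_pos: [0.5571, 0.0331, 0.2359]
tcp_rot: [[-0.052, 0.999, -0.0], [0.999, 0.052, 0.0], [0.0, -0.0, -1.0]]
force: [-0.9, 0.3, -1.1]
width: 1.0
```

```bash
python3 chk.py 11; python3 - <<'E'
from h import *
np.save('pics/Tw11.npy',pose()); print(rel([.5587,.0331,.24],3.2))
im=env.grab_frame('top');cv2.imwrite('pics/top1.png',im);crop(im,200,150,320,240,6,'pics/t1.png')
E
```

```text
[0.55705492 0.03307701 0.23592743] r 0.09401047923721377 ang -87.52791671815503 yaw 3.008173524810098 F [ 0.16112282 -0.76167032 -0.02498751] M [ 0.0147062  -0.02329842 -0.02934723] 0.004170507819195362
(array([-0.0001,  0.0015, -0.0039]), array([ 0.0002, -0.0001, -0.0033]), np.float64(3.008173524810098))
```

View pics/wrist11.png

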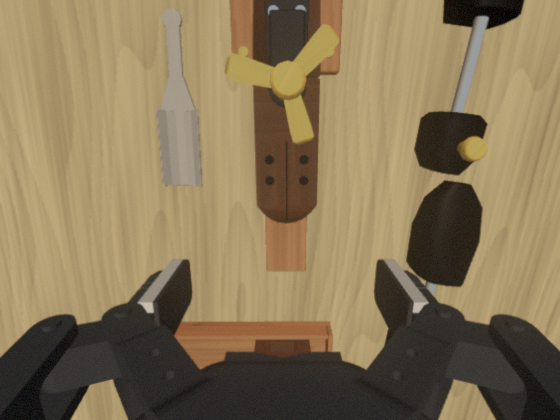

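View pics/t1.png

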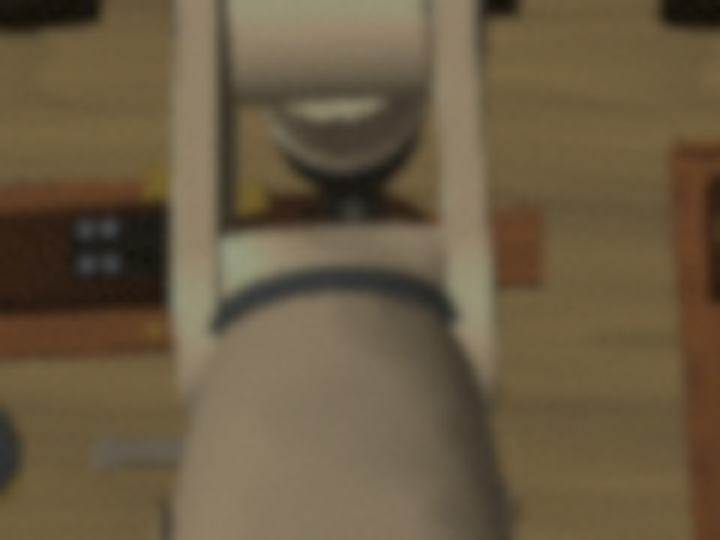

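```bash
python3 - <<'E'
from h import *
np.set_printoptions(precision=4,suppress=True)
im=cv2.imread('pics/wrist11.png');crop(im,220,60,350,280,3,'pics/w11c.png')
T=np.load('pics/Tw11.npy')
for p,z in [((256.5,190),.064),((318.5,190),.064),((254,110),.064),((319.5,110),.064),((287,222),.064),((266,271),.018),((306,271),.018),((289,79),.154)]:
    w=atz(p,z,'wrist',T);print(p,w,'tool',(T[:3,:3].T@(w-T[:3,3]))[:2])
E
```

```text
(256.5, 190) [0.5301 0.0332 0.064 ] tool [ 0.0015 -0.0271]
(318.5, 190) [0.5913 0.0364 0.064 ] tool [0.0014 0.0342]
(254, 110) [0.5257 0.1085 0.064 ] tool [ 0.0769 -0.0275]
(319.5, 110) [0.5859 0.1116 0.064 ] tool [0.0768 0.0328]
(287, 222) [0.562  0.0015 0.064 ] tool [-0.0319  0.0031]
(266, 271) [ 0.5411 -0.0791  0.018 ] tool [-0.1112 -0.022 ]
(306, 271) [ 0.5903 -0.0765  0.018 ] tool [-0.1113  0.0273]
(289, 79) [0.5554 0.1265 0.154 ] tool [0.0933 0.003 ]
```

View pics/w11c.png

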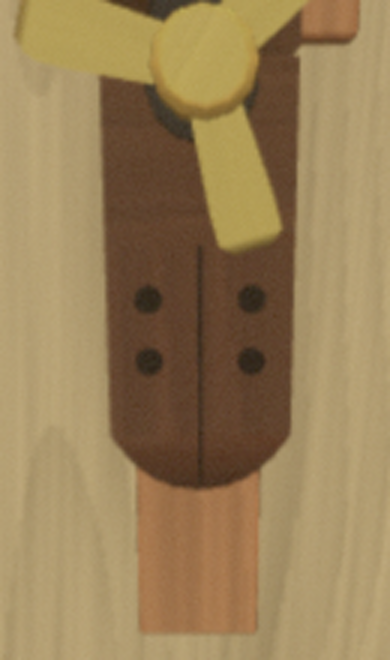

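Emit:
send_rows:
  steps:
    - [0, 0.0028, 0.02, 0, 0, 0, 1]
    - [0, 0.0028, 0.04, 0, 0, 0, 1]
    - [0, 0.0028, 0.06, 0, 0, 0, 1]
    - [0, 0.0028, 0.08, 0, 0, 0, 1]
    - [0, 0.0028, 0.1, 0, 0, 0, 1]
    - [0, 0.0028, 0.115, 0, 0, 0, 1]
    - [0, 0.0028, 0.125, 0, 0, 0, 1]
    - [0, 0.0028, 0.132, 0, 0, 0, 1]
    - [0, 0.0028, 0.136, 0, 0, 0, 1]
    - [0, 0.0028, 0.136, 0, 0, 0, 1]

```text
time_s: 11.68
tool_pos: [0.5598, 0.0331, 0.0997]
tcp_rot: [[-0.055, 0.998, -0.0], [0.998, 0.055, -0.0], [-0.0, -0.0, -1.0]]
force: [0.9, 0.3, 0.4]
width: 1.0
```

```bash
python3 chk.py 12; python3 - <<'E'
from h import *
print(rel([.5597,.034,.042],3.2))
im=env.grab_frame('scene');crop(im,200,215,340,335,5,'pics/s4.png')
E
```

```text
[0.55983951 0.03312419 0.09968424] r 0.09412463166820469 ang -85.8329633305659 yaw 3.1536132236079406 F [0.58582072 0.22346795 0.75565749] M [-0.01939233 -0.03945582  0.02975596] 0.0013122518701956087
(array([ 0.0009, -0.0004,  0.0583]), array([ 0.0003, -0.    , -0.0008]), np.float64(3.1536132236079406))
```

View pics/wrist12.png

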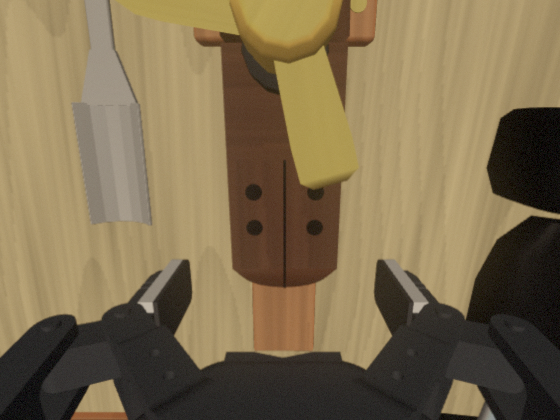

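View pics/s4.png

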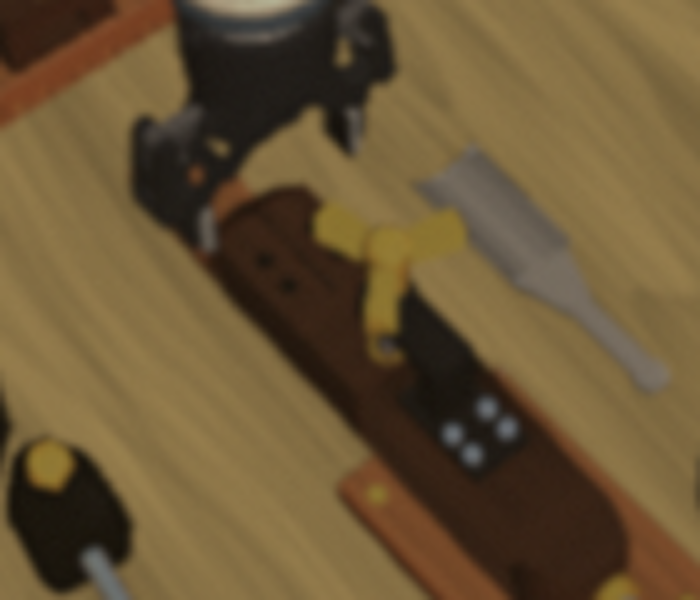

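Emit:
send_rows:
  steps:
    - [0.001, 0, 0.007, 0, 0, 0, 1]
    - [0.001, 0, 0.014, 0, 0, 0, 1]
    - [0.001, 0, 0.021, 0, 0, 0, 1]
    - [0.001, 0, 0.028, 0, 0, 0, 1]
    - [0.001, 0, 0.035, 0, 0, 0, 1]
    - [0.001, 0, 0.042, 0, 0, 0, 1]
    - [0.001, 0, 0.048, 0, 0, 0, 1]
    - [0.001, 0, 0.053, 0, 0, 0, 1]
    - [0.001, 0, 0.057, 0, 0, 0, 1]
    - [0.001, 0, 0.058, 0, 0, 0, 1]

```text
time_s: 12.62
tool_pos: [0.5594, 0.034, 0.0412]
tcp_rot: [[-0.055, 0.998, -0.001], [0.998, 0.055, -0.0], [-0.0, -0.001, -1.0]]
force: [-0.2, 0.1, -0.1]
width: 1.0
```

```bash
python3 chk.py 13;python3 - <<'E'
from h import *
im=env.grab_frame('scene');crop(im,200,215,340,335,5,'pics/s5.png')
E
```

```text
[0.55942207 0.03396847 0.04116265] r 0.09325293268181227 ang -86.05107114565837 yaw 3.1674916640435753 F [-0.16108429 -0.1067125  -0.55478465] M [ 0.01512838 -0.04987698  0.05227276] 0.002774992625460951
```

View pics/wrist13.png

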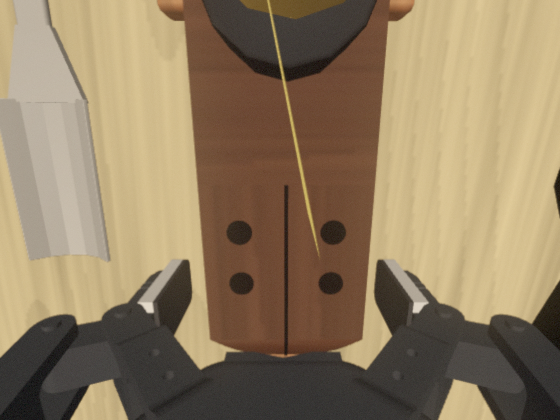

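View pics/s5.png

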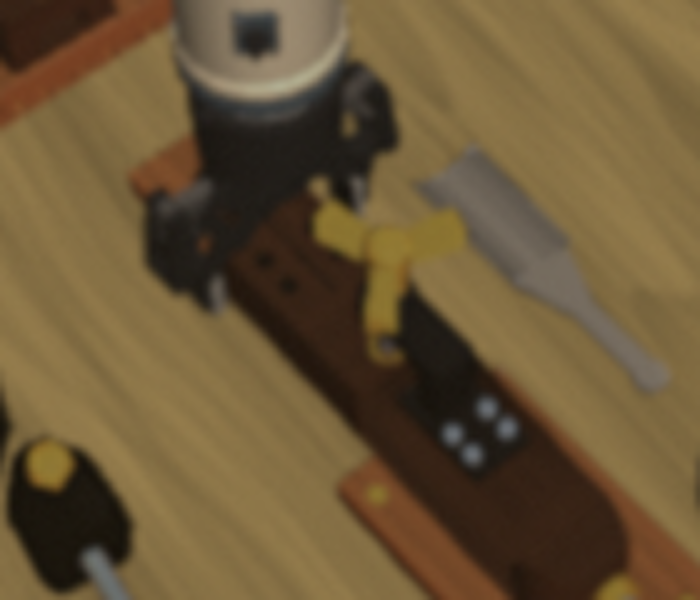

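Emit:
send_rows:
  steps:
    - [0, 0, 0, 0, 0, 0, 0.85]
    - [0, 0, 0, 0, 0, 0, 0.75]
    - [0, 0, 0, 0, 0, 0, 0.7]
    - [0, 0, 0, 0, 0, 0, 0.65]
    - [0, 0, 0, 0, 0, 0, 0.6]
    - [0, 0, 0, 0, 0, 0, 0.6]
    - [0, 0, 0, 0, 0, 0, 0.6]
    - [0, 0, 0, 0, 0, 0, 0.6]
    - [0, 0, 0, 0, 0, 0, 0.6]
    - [0, 0, 0, 0, 0, 0, 0.6]
  grip_force: 45

```text
time_s: 13.55
tool_pos: [0.5602, 0.034, 0.0426]
tcp_rot: [[-0.055, 0.998, 0.001], [0.998, 0.055, 0.0], [-0.0, 0.001, -1.0]]
force: [-1.2, -0.7, 6.0]
width: 0.693
```

```bash
python3 chk.py 14;python3 - <<'E'
from h import *
print(env.observe()['width']*85)
E
```

```text
[0.56024408 0.03401578 0.04257503] r 0.0932659758264552 ang -85.54528045197117 yaw 3.163193529828525 F [-0.47362892 -0.14256496  5.46393095] M [-0.02373213  0.19253261 -0.00603144] 0.0028010642524545055
59.101957833301576
```

View pics/wrist14.png

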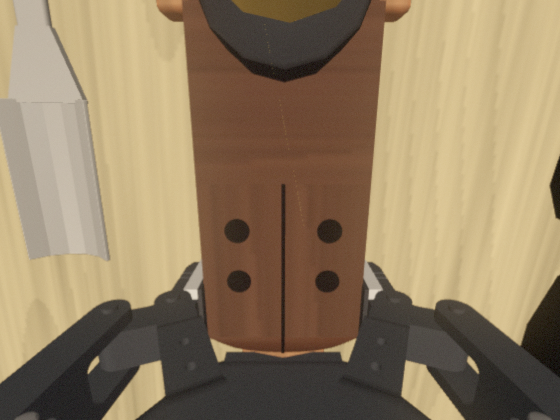

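Emit:
send_rows:
  steps:
    - [0, 0, -0.0007, 0, 0, 0, 0.6]
    - [0, 0, -0.0013, 0, 0, 0, 0.6]
    - [-0.001, 0, -0.0013, 0, 0, 0, 0.6]
    - [-0.002, 0, -0.0013, 0, 0, 0, 0.6]
    - [-0.003, 0, -0.0013, 0, 0, 0, 0.6]
    - [-0.004, 0, -0.0013, 0, 0, 0, 0.6]
    - [-0.0055, 0, -0.0013, 0, 0, 0, 0.6]
    - [-0.007, 0, -0.0013, 0, 0, 0, 0.6]
    - [-0.0085, 0, -0.0013, 0, 0, 0, 0.6]
    - [-0.01, 0, -0.0013, 0, 0, 0, 0.6]

```text
time_s: 14.43
tool_pos: [0.5604, 0.0238, 0.0433]
tcp_rot: [[-0.055, 0.998, 0.0], [0.998, 0.055, 0.0], [0.0, 0.0, -1.0]]
force: [-1.3, 0.2, -2.6]
width: 0.69
```

```bash
python3 chk.py 15
```

```text
[0.56037481 0.0238435  0.04328758] r 0.10341978193377223 ang -85.91079879921894 yaw 3.1599672361412607 F [-1.03449543 -0.29014825 -2.36548956] M [-0.07488853 -0.0981922  -0.00109744] -0.01549254605483199
```

View pics/wrist15.png

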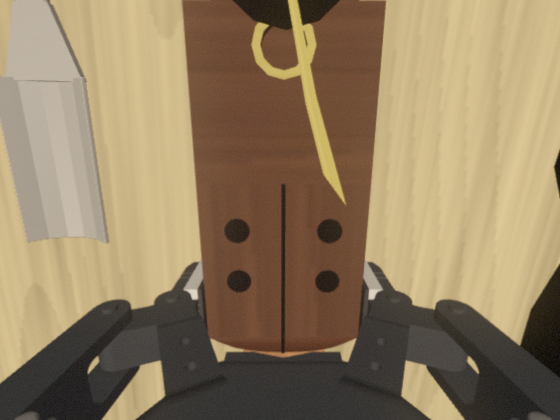

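Emit:
send_rows:
  steps:
    - [-0.002, 0, 0, 0, 0, 0, 0.6]
    - [-0.005, 0, 0, 0, 0, 0, 0.6]
    - [-0.008, 0, 0, 0, 0, 0, 0.6]
    - [-0.011, 0, 0, 0, 0, 0, 0.6]
    - [-0.014, 0, 0, 0, 0, 0, 0.6]
    - [-0.017, 0, 0, 0, 0, 0, 0.6]
    - [-0.02, 0, 0, 0, 0, 0, 0.6]
    - [-0.023, 0, 0, 0, 0, 0, 0.6]
    - [-0.026, 0, 0, 0, 0, 0, 0.6]
    - [-0.029, 0, 0, 0, 0, 0, 0.6]

```text
time_s: 15.32
tool_pos: [0.5619, -0.0053, 0.0433]
tcp_rot: [[-0.055, 0.998, -0.0], [0.998, 0.055, -0.0], [-0.0, -0.0, -1.0]]
force: [0.1, -0.3, -1.8]
width: 0.696
```

Emit:
send_rows:
  steps:
    - [-0.003, 0, 0, 0, 0, 0, 0.6]
    - [-0.006, 0, 0, 0, 0, 0, 0.6]
    - [-0.009, 0, 0, 0, 0, 0, 0.6]
    - [-0.012, 0, 0, 0, 0, 0, 0.6]
    - [-0.015, 0, 0, 0, 0, 0, 0.6]
    - [-0.018, 0, 0, 0, 0, 0, 0.6]
    - [-0.021, 0, 0, 0, 0, 0, 0.6]
    - [-0.024, 0, 0, 0, 0, 0, 0.6]
    - [-0.027, 0, 0, 0, 0, 0, 0.6]
    - [-0.03, 0, 0, 0, 0, 0, 0.6]

```text
time_s: 16.15
tool_pos: [0.5636, -0.0352, 0.0433]
tcp_rot: [[-0.055, 0.998, 0.0], [0.998, 0.055, 0.0], [0.0, 0.0, -1.0]]
force: [0.1, -0.1, -2.4]
width: 0.697
```

```bash
python3 chk.py 16; python3 - <<'E'
from h import *
im=env.grab_frame('scene');crop(im,180,195,340,315,5,'pics/s6.png')
E
```

```text
[ 0.56364698 -0.03517061  0.04329094] r 0.16251973854358703 ang -86.2437538760924 yaw 3.161935429338584 F [ 0.56781123 -0.51014187 -2.18160993] M [-0.11498154 -0.01546288  0.00588148] -0.12061589375302909
```

View pics/wrist16.png

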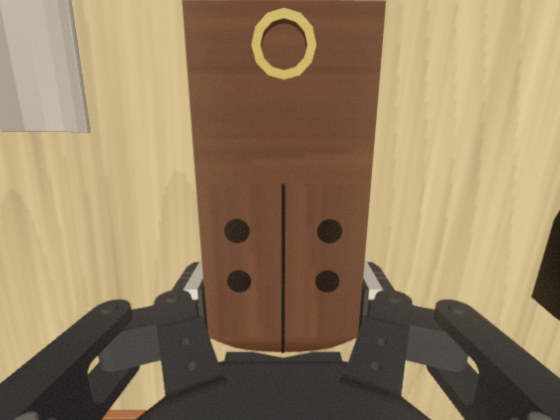

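View pics/s6.png

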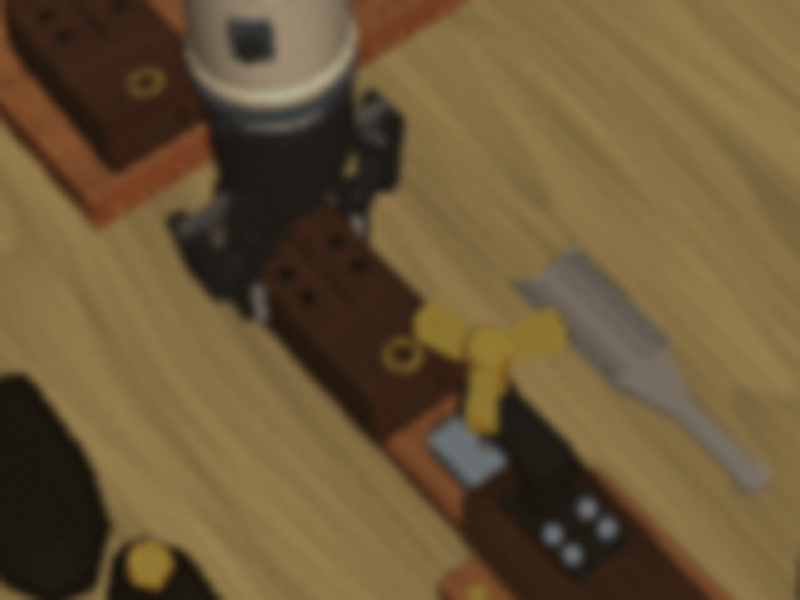

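```bash
python3 - <<'E'
from h import *
im=cv2.imread('pics/scene0.png');crop(im,155,150,285,245,6,'pics/s7.png')
E
```

```text
(no output)
```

View pics/s7.png

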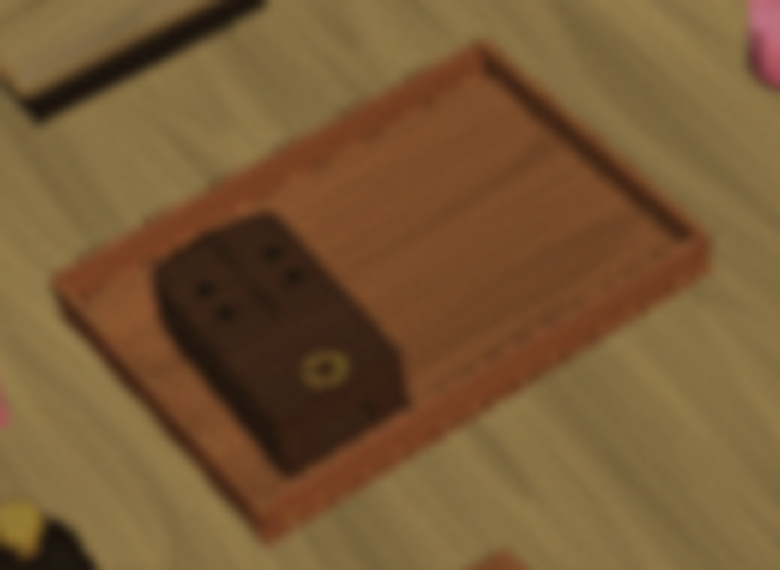

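Emit:
send_rows:
  steps:
    - [-0.004, 0, -0.003, 0, 0, 0, 0.6]
    - [-0.01, 0, -0.008, 0, 0, 0, 0.6]
    - [-0.015, 0, -0.018, 0, 0, 0, 0.6]
    - [-0.02, 0, -0.033, 0, 0, 0, 0.6]
    - [-0.02, 0, -0.053, 0, 0, 0, 0.6]
    - [-0.02, 0, -0.073, 0, 0, 0, 0.6]
    - [-0.02, 0, -0.093, 0, 0, 0, 0.6]
    - [-0.02, 0, -0.11, 0, 0, 0, 0.6]
    - [-0.02, 0, -0.12, 0, 0, 0, 0.6]
    - [-0.02, 0, -0.12, 0, 0, 0, 0.6]

```text
time_s: 17.08
tool_pos: [0.5662, -0.0553, 0.1662]
tcp_rot: [[-0.055, 0.998, 0.005], [0.998, 0.055, -0.001], [-0.001, 0.005, -1.0]]
force: [0.7, -0.6, -2.4]
width: 0.695
```

```bash
python3 chk.py 17; python3 - <<'E'
from h import *
np.set_printoptions(precision=4,suppress=True)
print(rel([.4242,-.2998,.163],2.9))
E
```

```text
[ 0.56619478 -0.05533714  0.16622689] r 0.18281393774971863 ang -85.86102022627227 yaw 3.1512407819243737 F [-0.97118997 -0.354718   -3.55918064] M [-0.08586592  0.0092526  -0.01320162] -0.1548979914475024
(array([-0.2365, -0.1545,  0.0013]), array([0.0027, 0.0004, 0.0044]), np.float64(3.1512407819243737))
```

View pics/wrist17.png

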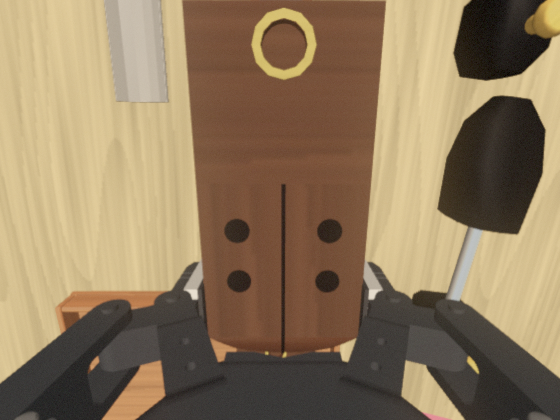

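```bash
python3 - <<'E'
from h import *
np.set_printoptions(precision=4,suppress=True)
f=lambda x,y:(155+x/6,150+y/6)
S=[atz(f(*p),.03,'scene') for p in [(266,520),(55,283),(483,42),(710,240)]];S=np.array(S);print(S,S.mean(0))
k=lambda x,y:(300+x/6,160+y/6)
Tt=np.array([atz(k(*p),.03,'top') for p in [(72,85),(383,75),(418,508),(98,525)]]);print(Tt.mean(0))
for A in(S,Tt):
  x=(A[0]+A[1]-A[2]-A[3])/2;print(np.linalg.norm(x),np.degrees(np.arctan2(x[1],x[0])))
  y=(A[0]+A[3]-A[1]-A[2])/2;print(np.linalg.norm(y),np.degrees(np.arctan2(y[1],y[0])))
T=pose()
# tray edge seen in wrist17: rim line v~293 left corner (62,305)
print(atz((72,292),.03,'wrist',T))
E
```

```text
[[ 0.6272 -0.1491  0.03  ]
 [ 0.6382 -0.3484  0.03  ]
 [ 0.3633 -0.3663  0.03  ]
 [ 0.3522 -0.1685  0.03  ]] [ 0.4952 -0.258   0.03  ]
[ 0.4905 -0.2639  0.03  ]
0.2756071617355098 3.876525269858222
0.19889995043955938 93.19781138971645
0.2747600111892338 2.888698420865497
0.1970921088322583 92.72429267272742
[ 0.3683 -0.1558  0.03  ]
```

Emit:
send_rows:
  steps:
    - [-0.02, -0.012, 0, 0, 0, 0, 0.6]
    - [-0.045, -0.028, 0, 0, 0, 0, 0.6]
    - [-0.075, -0.047, 0, 0, 0, 0, 0.6]
    - [-0.105, -0.066, 0, 0, 0, 0, 0.6]
    - [-0.135, -0.086, 0, 0, 0, 0, 0.6]
    - [-0.165, -0.106, 0, 0, 0, 0, 0.6]
    - [-0.19, -0.122, 0, 0, 0, 0, 0.6]
    - [-0.215, -0.138, 0, 0, 0, 0, 0.6]
    - [-0.23, -0.148, 0, 0, 0, 0, 0.6]
    - [-0.234, -0.152, 0, 0, 0, 0, 0.6]

```text
time_s: 17.97
tool_pos: [0.4239, -0.2988, 0.1622]
tcp_rot: [[-0.053, 0.999, -0.002], [0.999, 0.053, 0.0], [0.0, -0.002, -1.0]]
force: [0.5, -0.3, -2.1]
width: 0.699
```

Emit:
send_rows:
  steps:
    - [0, 0, 0, 0, 0, 0, 0.6]
    - [0, 0, 0, 0, 0, 0, 0.6]
    - [0, 0, 0.01, 0, 0, 0, 0.6]
    - [0, 0, 0.02, 0, 0, 0, 0.6]
    - [0, 0, 0.03, 0, 0, 0, 0.6]
    - [0, 0, 0.035, 0, 0, 0, 0.6]
    - [0, 0, 0.04, 0, 0, 0, 0.6]
    - [0, 0, 0.04, 0, 0, 0, 0.6]
    - [0, 0, 0.04, 0, 0, 0, 0.6]
    - [0, 0, 0.04, 0, 0, 0, 0.6]

```text
time_s: 18.8
tool_pos: [0.4261, -0.297, 0.1235]
tcp_rot: [[-0.055, 0.998, 0.0], [0.998, 0.055, -0.0], [-0.0, 0.0, -1.0]]
force: [0.7, -0.2, -3.4]
width: 0.695
```

```bash
python3 chk.py 18; python3 - <<'E'
from h import *
np.save('pics/Tw18.npy',pose())
im=env.grab_frame('scene');crop(im,145,130,305,250,5,'pics/s8.png')
im=env.grab_frame('top');crop(im,290,150,400,270,6,'pics/t8.png')
E
```

```text
[ 0.42609713 -0.29701869  0.12347018] r 0.44260161703644213 ang -106.66170668547919 yaw 3.1637467530838177 F [ 0.77749583  0.46928252 -2.55164758] M [-0.12908847  0.0310156   0.05675805] -0.6668681309278353
```

View pics/wrist18.png

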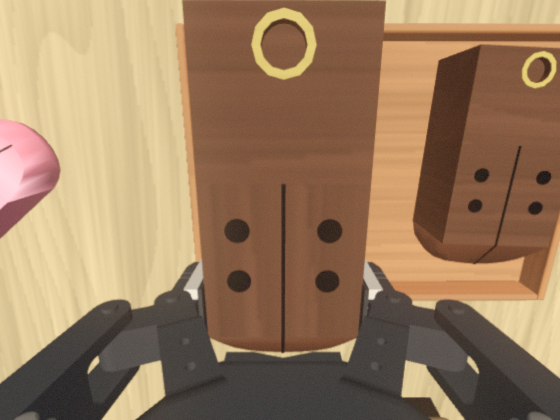

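View pics/s8.png

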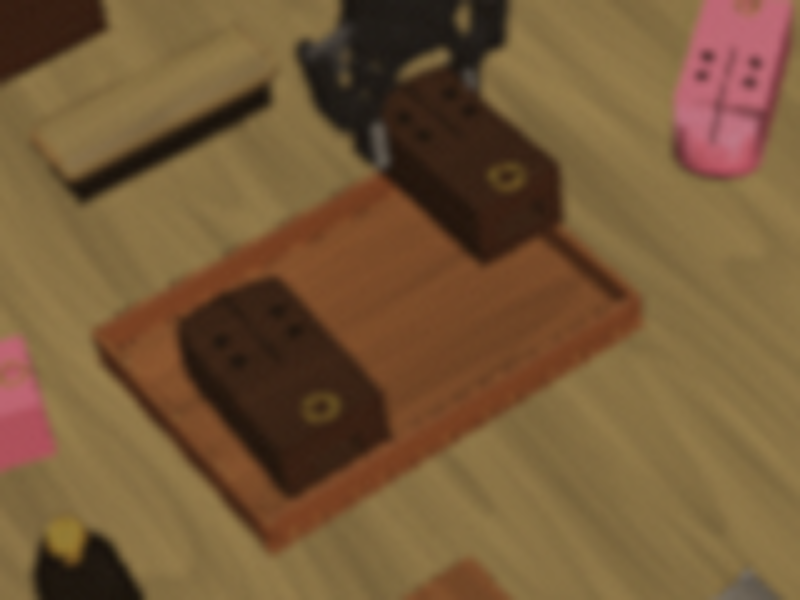

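View pics/t8.png

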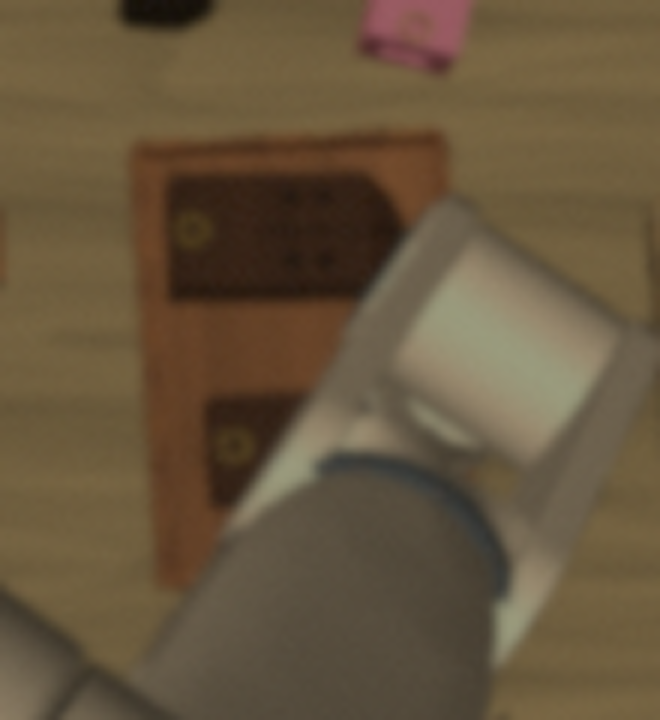

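```bash
python3 - <<'E'
from h import *
np.set_printoptions(precision=4,suppress=True)
im=cv2.imread('pics/wrist18.png');crop(im,165,10,265,110,6,'pics/w18a.png');crop(im,365,200,560,320,4,'pics/w18b.png')
E
```

```text
(no output)
```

View pics/w18a.png

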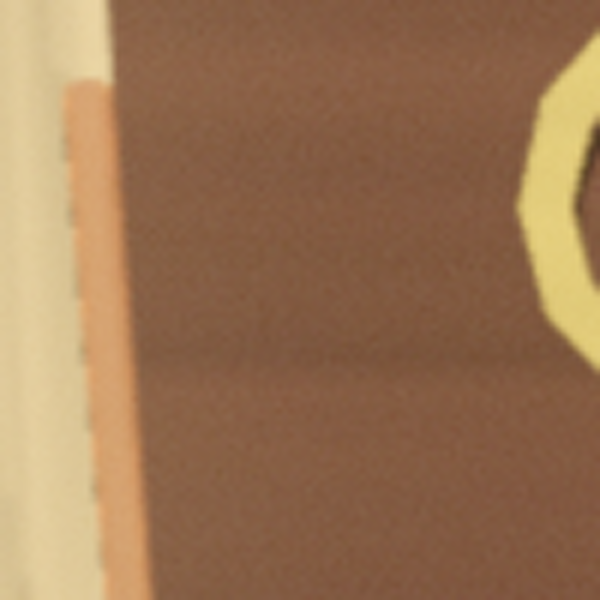

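View pics/w18b.png

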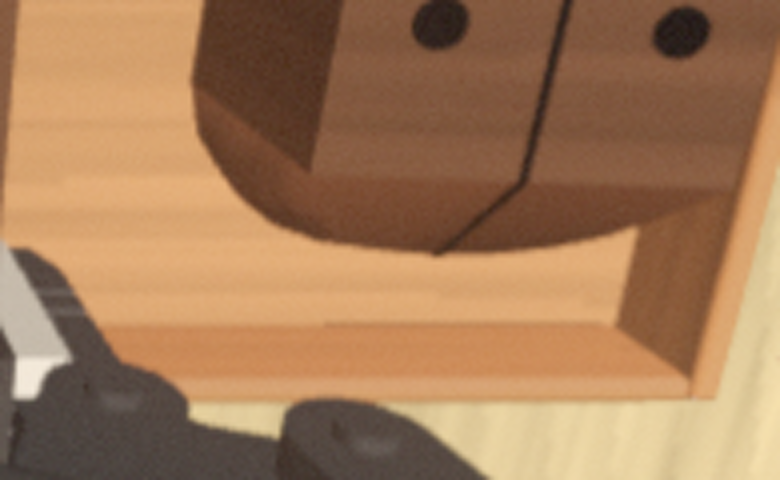

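```bash
python3 - <<'E'
from h import *
np.set_printoptions(precision=4,suppress=True)
T=np.load('pics/Tw18.npy')
A=atz((165+65/6,10+80/6),.03,'wrist',T);B=atz((165+105/6,10+600/6),.03,'wrist',T)
C=atz((365+715/4,200+398/4),.03,'wrist',T);D=atz((365+190/4,200+400/4),.03,'wrist',T)
print(A,B,C,D,'ctr',(A+C)/2,np.linalg.norm(A-C),'expected',np.hypot(.28,.2))
d=B-A;print(np.degrees(np.arctan2(d[1],d[0])));d=C-D;print(np.degrees(np.arctan2(d[1],d[0])))
d=C-A;print('diag ang',np.degrees(np.arctan2(d[1],d[0])),'exp',-np.degrees(np.arctan2(.2,.28)))
E
```

```text
[ 0.3507 -0.1735  0.03  ] [ 0.3531 -0.2259  0.03  ] [ 0.6411 -0.3574  0.03  ] [ 0.5343 -0.3635  0.03  ] ctr [ 0.4959 -0.2654  0.03  ] 0.34371903167795914 expected 0.3440930106817051
-87.38486413069164
3.2550008996520914
diag ang -32.33928111488445 exp -35.53767779197438
```

Emit:
send_rows:
  steps:
    - [-0.003, 0.0026, 0.008, 0, 0, 0, 0.6]
    - [-0.003, 0.0026, 0.018, 0, 0, 0, 0.6]
    - [-0.003, 0.0026, 0.03, 0, 0, 0, 0.6]
    - [-0.003, 0.0026, 0.042, 0, 0, 0, 0.6]
    - [-0.003, 0.0026, 0.054, 0, 0, 0, 0.6]
    - [-0.003, 0.0026, 0.066, 0, 0, 0, 0.6]
    - [-0.003, 0.0026, 0.075, 0, 0, 0, 0.6]
    - [-0.003, 0.0026, 0.081, 0, 0, 0, 0.6]
    - [-0.003, 0.0026, 0.083, 0, 0, 0, 0.6]
    - [-0.003, 0.0026, 0.083, 0, 0, 0, 0.6]

```text
time_s: 19.78
tool_pos: [0.4284, -0.2996, 0.0397]
tcp_rot: [[-0.055, 0.998, -0.001], [0.998, 0.055, 0.001], [0.001, -0.001, -1.0]]
force: [-0.1, -0.4, -3.0]
width: 0.697
```

Emit:
send_rows:
  steps:
    - [0, 0, 0.001, 0, 0, 0, 0.6]
    - [0, 0, 0.002, 0, 0, 0, 0.6]
    - [0, 0, 0.003, 0, 0, 0, 0.6]
    - [0, 0, 0.004, 0, 0, 0, 0.6]
    - [0, 0, 0.005, 0, 0, 0, 0.6]
    - [0, 0, 0.0057, 0, 0, 0, 0.6]
    - [0, 0, 0.0064, 0, 0, 0, 0.6]
    - [0, 0, 0.007, 0, 0, 0, 0.6]
    - [0, 0, 0.0075, 0, 0, 0, 0.6]
    - [0, 0, 0.008, 0, 0, 0, 0.6]

```text
time_s: 20.62
tool_pos: [0.4286, -0.2997, 0.0322]
tcp_rot: [[-0.055, 0.998, -0.0], [0.998, 0.055, 0.0], [0.0, -0.0, -1.0]]
force: [-0.4, 0.3, -2.4]
width: 0.7
```

```bash
python3 chk.py 19; python3 - <<'E'
from h import *
im=env.grab_frame('scene');crop(im,145,130,305,250,5,'pics/s9.png')
E
```

```text
[ 0.42861729 -0.29971738  0.03222243] r 0.4444758539386378 ang -106.25073499265687 yaw 3.165767823499255 F [ 0.44050395 -0.05612606 -3.17323722] M [-0.09816312 -0.01731791 -0.04417803] -0.6683540291494692
```

View pics/wrist19.png

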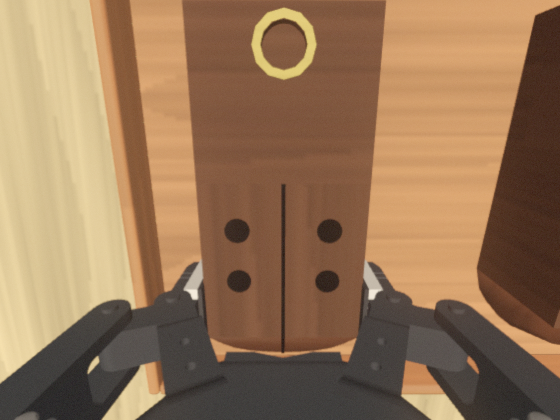

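View pics/s9.png

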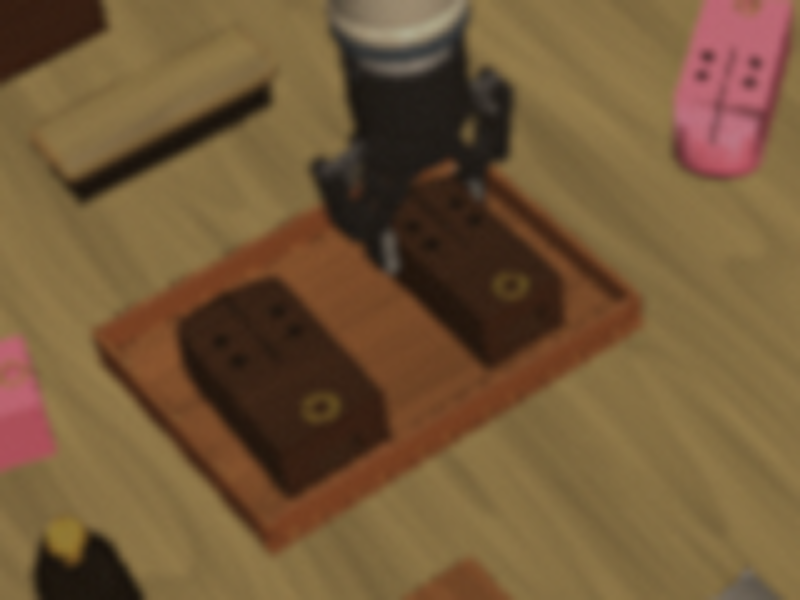

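Emit:
send_rows:
  steps:
    - [0, 0, 0.0003, 0, 0, 0, 0.6]
    - [0, 0, 0.0006, 0, 0, 0, 0.6]
    - [0, 0, 0.0009, 0, 0, 0, 0.6]
    - [0, 0, 0.0012, 0, 0, 0, 0.6]
    - [0, 0, 0.0014, 0, 0, 0, 0.6]
    - [0, 0, 0.0016, 0, 0, 0, 0.6]
    - [0, 0, 0.0018, 0, 0, 0, 0.6]
    - [0, 0, 0.002, 0, 0, 0, 0.6]
    - [0, 0, 0.002, 0, 0, 0, 0.6]
    - [0, 0, 0.002, 0, 0, 0, 0.6]

```text
time_s: 21.55
tool_pos: [0.4286, -0.2997, 0.0306]
tcp_rot: [[-0.055, 0.998, -0.0], [0.998, 0.055, -0.0], [-0.0, -0.0, -1.0]]
force: [-2.4, 1.4, 6.1]
width: 0.698
```

Emit:
send_rows:
  steps:
    - [0, 0, -0.0005, 0, 0, 0, 0.68]
    - [0, 0, -0.001, 0, 0, 0, 0.7]
    - [0, 0, -0.001, 0, 0, 0, 0.74]
    - [0, 0, -0.001, 0, 0, 0, 0.78]
    - [0, 0, -0.001, 0, 0, 0, 0.82]
    - [0, 0, -0.001, 0, 0, 0, 0.86]
    - [0, 0, -0.001, 0, 0, 0, 0.9]
    - [0, 0, -0.001, 0, 0, 0, 0.9]
    - [0, 0, -0.001, 0, 0, 0, 0.9]
    - [0, 0, -0.001, 0, 0, 0, 0.9]

```text
time_s: 22.38
tool_pos: [0.4286, -0.2997, 0.0313]
tcp_rot: [[-0.055, 0.998, 0.0], [0.998, 0.055, -0.0], [-0.0, 0.0, -1.0]]
force: [-0.2, 0.7, -1.6]
width: 0.896
```

```bash
python3 chk.py 20; python3 - <<'E'
from h import *
im=env.grab_frame('scene');crop(im,145,130,305,250,5,'pics/s10.png')
E
```

```text
[ 0.42864091 -0.29973802  0.03127507] r 0.444489054569738 ang -106.24706717906895 yaw 3.1641684825019203 F [ 0.40814581  0.36682723 -0.52790345] M [-0.02123102 -0.00934499 -0.00944971] -0.6683502363125123
```

View pics/wrist20.png

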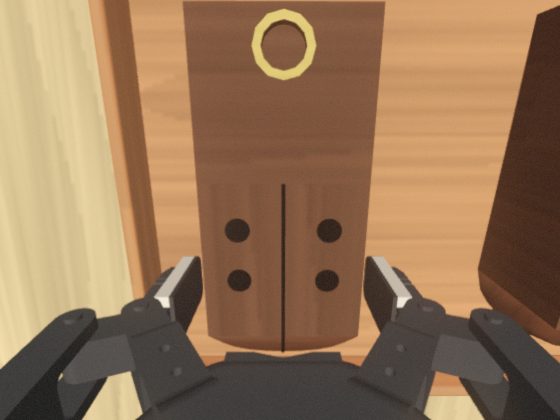

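Released, block stays centred between the open pads. Rise straight up.

Emit:
send_rows:
  steps:
    - [0, 0, -0.003, 0, 0, 0, 0.9]
    - [0, 0, -0.009, 0, 0, 0, 0.9]
    - [0, 0, -0.018, 0, 0, 0, 0.9]
    - [0, 0, -0.03, 0, 0, 0, 0.9]
    - [0, 0, -0.045, 0, 0, 0, 0.9]
    - [0, 0, -0.065, 0, 0, 0, 0.9]
    - [0, 0, -0.09, 0, 0, 0, 0.9]
    - [0, 0, -0.115, 0, 0, 0, 0.9]
    - [0, 0, -0.14, 0, 0, 0, 0.9]
    - [0, 0, -0.16, 0, 0, 0, 0.9]

```text
time_s: 23.32
tool_pos: [0.4289, -0.2999, 0.1942]
tcp_rot: [[-0.055, 0.998, 0.002], [0.998, 0.055, -0.001], [-0.001, 0.002, -1.0]]
force: [0.4, 0.6, 0.2]
width: 0.9
```

Emit:
send_rows:
  steps:
    - [0, -0.01, 0, 0, 0, 0, 0.9]
    - [0, -0.03, 0, 0, 0, 0, 0.9]
    - [0, -0.05, 0, 0, 0, 0, 0.9]
    - [0, -0.07, 0, 0, 0, 0, 0.9]
    - [0, -0.08, 0, 0, 0, 0, 0.9]
    - [0, -0.08, 0, 0, 0, 0, 0.9]
    - [0, -0.08, 0, 0, 0, 0, 0.9]
    - [0, -0.08, 0, 0, 0, 0, 0.9]
    - [0, -0.08, 0, 0, 0, 0, 0.9]
    - [0, -0.08, 0, 0, 0, 0, 0.9]

```text
time_s: 24.15
tool_pos: [0.3495, -0.3042, 0.1912]
tcp_rot: [[-0.056, 0.998, 0.0], [0.998, 0.056, -0.0], [-0.0, 0.0, -1.0]]
force: [-0.3, -1.1, -1.1]
width: 0.9
```

```bash
python3 chk.py 21; python3 - <<'E'
from h import *
im=env.grab_frame('scene');cv2.imwrite('pics/scene_end.png',im);crop(im,235,225,345,315,6,'pics/s11b.png')
im=env.grab_frame('top');cv2.imwrite('pics/top_end.png',im)
E
```

```text
[ 0.34949648 -0.30418421  0.19123986] r 0.4767950305365239 ang -115.26563413599143 yaw 3.2004461686577947 F [-0.37453887  0.06417461  0.3713422 ] M [-0.03664328  0.01231576  0.0234627 ] -0.7754586399347324
```

View pics/wrist21.png

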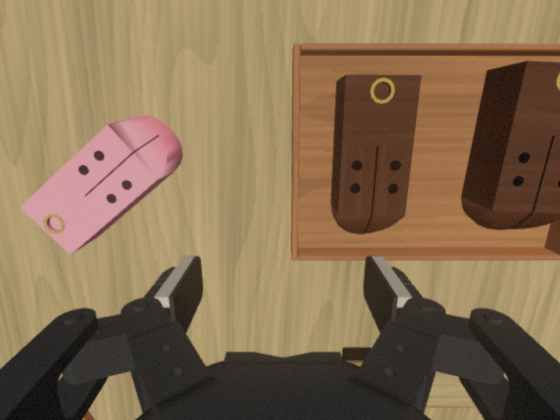

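View pics/scene_end.png

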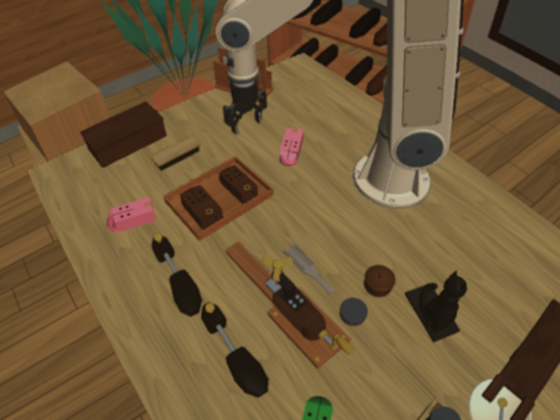

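View pics/s11b.png

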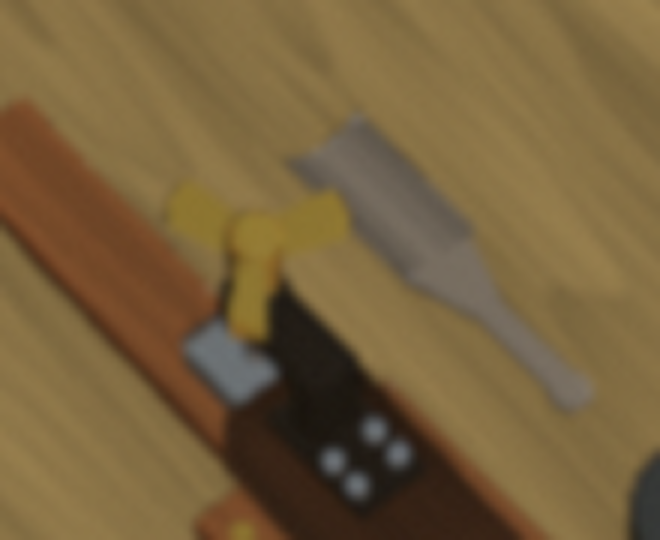

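View pics/top_end.png

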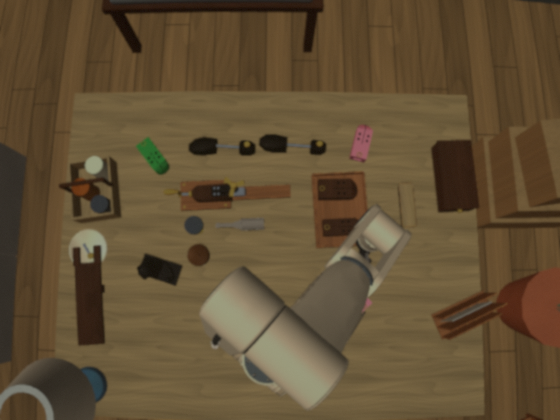

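The block stands flat in the free half of the tray, at wrist pixel (375,150) and scene pixel (238,183). The knob is still loosened, the tongue is bare, the bystanders have not moved, and the robot touches nothing.

```bash
python3 -c "
from h import *
print(env.close_job())"
```

```text
the job is handed in; nothing more can be done
None
```

The toe block is off the stretcher and standing on its sole in the free half of the tray, beside the spare. I handed the job in at about 24 s.

- **Knob:** I pushed one arm clockwise with the closed fingers, with readings up to about 25 N. The before and after pictures show a turn of about 183°, a lift of roughly 6 mm. That puts the knob at about 145.5 mm, which is worked out from the turn, not measured directly. It is still loosened.
- **Drawing off:** I gripped the block at 45 N and pulled it about 69 mm straight along the stretcher. The readings showed 3 N or less, so nothing bound. The pictures showed the hole sliding clear of the pin and the tongue bare.
- **Placing:** The block touched the tray floor with about 9 N and stayed put when I let go. The last pictures show it flat and clear of the tray walls and the spare. The bystanders look unmoved, and the robot touches nothing.
- **Disagreements:** The fixed cameras put the tray centre about 5 mm apart from each other. The wrist view, whose measured tray diagonal was within 0.4 mm of nominal, settled it. While I gripped the block, the knob cut into the wrist camera's view, but no force showed.

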